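# Weigh the ice for an iced coffee

### The arm

A 6-joint arm with a two-finger parallel gripper is mounted at the origin on the work surface. World frame = base frame: x ahead of the robot, y to its left, z up, the work surface at z = 0. Lengths are in m, angles in degrees, forces in N, time in s.
With the tool pointing down it reaches from about 0.375 to 0.9 m from the base axis. Payload 3.1 kg.
Tool frame: the origin (TCP) lies at the very end of the fingers, on their centre line; the grasp point (between the pads) lies 19 mm behind it; z points along the fingers, y is the line along which they close (so a half turn about z gives the same grasp; the last joint's range is limited). The gripper opens to 87 mm and grips with 3 to 60 N. Pads are 19 mm wide; open, the fingers measure 117 mm over their backs; the gripper's body (75 mm by 190 mm) begins 51 mm behind the grasp point.
Start: joints at [65.747, 30.224, 82.088, -0, 67.689, -10.227], TCP at [0.151, 0.606, 0.223] pointing down, gripper open.
Joint ranges: [-176.69, 176.69], [-43.24, 126.21], [12.49, 139.97], [-82, 262], [0, 151.66], [-163.58, 163.58]. Speed limits (degrees/s): [159.86, 159.86, 180, 180, 180, 180].

### API

Orientations are given as a 3x3 rotation matrix whose columns are the frame's x, y, z axes.
In Python, from rig import bot, imaging gives the robot as it stands.
- The arm moves only by the tool drive_tool, never from a script. Its argument "deltas" is text: rows parted by semicolons, each of 5 numbers parted by spaces: the finger opening in mm, from 0 to 87, then the shift along the world's x, y, z in mm, then the turn about the world's z in rad. In form: jaw dx dy dz twist; .... A call has 1 to 12 rows; each row is the pose to reach, as a shift and turn from the pose commanded when the call began; what a row does not reach only later rows make up. A row lasts 1/10 s, in which the tool goes at most 50 mm and 8.59 degrees, less where a joint would pass 70% of its speed; a pose out of reach is approached as far as the arm can. A call with a gripper value outside its range is refused whole. The fingers move at their own pace and stop on an object; the grip force is fixed at half the most. Time passes only in rows, so rows that repeat a pose let the fingers close. It gives the time, the measured TCP pose, the force, the opening and the grip force at its end, in the units of the state.
- bot.read_state(): the state, without advancing time (a new reading comes with each control period).
- imaging.capture(name): name is "side" or "top"; returns the picture (384x512x3 uint8, red, green, blue); there is no depth.
- imaging.camera_model(name): a dict with "fx", "fy", "cx", "cy" (pixels), "dist" ([k1, k2, p1, p2, k3] as OpenCV has them; the pictures are not rectified), "T" (4x4, takes a point from camera to world coordinates). Camera axes: x right, y down, z forward; pixel columns grow to the right and rows downward; lengths in m; the calibration is good to about 2 mm. A picture is of the moment at which its call begins. camera_model takes no time and is no camera call.
- bot.hand_in(): hands the job in; it is judged then, once.
The state is a dict: "time_s": time; "joint_positions": joint angles; "qvel": joint speeds; "tau": joint torques, N m; "position": TCP position; "tcp_rot": TCP orientation; "force": force on the tool from outside, world axes, zero at the start; "moment": the same for the moment, N m; "opening": opening from 0.0 (shut) to 1.0 (fully open); "grasp_force": force on a finger pad.
Only numpy, scipy, OpenCV 4.12 (cv2) and the standard library are available. Lean on these libraries where they do the work, as an engineer would, in place of code of your own. Each camera call takes 0.05 s, during which the arm holds its last target. There are 200 camera calls.

### The job

Switch the bar scale on with its blue-dot pad, stand the teal pitcher upright in the middle of the weighing plate by its handle, let go and press the orange-dot pad to tare it. Then use the scoop to move every ice cube from the black trough into the pitcher, never touching the ice with the gripper; lay the scoop back right way up in the middle of the rubber mat, and finally press the orange-dot pad once more so the scale is zeroed for the coffee. Press the pads firmly with the fingertips without leaning hard on them, and do not disturb the other things on the counter.

Things in the scene. Friction and masses are not known exactly. Their poses are not given: they have to be found in the camera images.
- plate (a point): centre of the top face of the scale's steel weighing plate (145 mm along x by 146 mm along y, its top 30 mm above the counter). The bar scale is fixed to the counter: a black body 210 x 150 mm, top 22 mm above the counter; its x axis points from the strip with the two pads (which is nearest the robot) to the plate. The plate does not move when loaded
- power_pad: blue-dot on/off membrane pad: flat light-grey square 36 x 36 mm, origin at the centre of its top face, 24 mm above the counter, 114 mm from the plate's centre towards -x of the scale and 45 mm to its +y. Springy, gives only 1.5 mm (about 4 N per mm) and then stops hard; it registers when the fingertips press it down with 4 N or more for 0.3 s; more than 35 N would damage it
- tare_pad: orange-dot tare membrane pad, as the power pad but 45 mm to the scale's -y: origin at the centre of its top face; registers at 4 N or more for 0.3 s, damaged by more than 35 N
- pitcher_c (a point): centre (37.5 mm above its underside) of the teal milk pitcher: open round vessel, 96 mm outer diameter, 75 mm tall, wall 3.5 mm, floor 4 mm, 0.26 kg; its z axis points up out of the mouth and its x axis towards the handle
- pitcher_grip (a point): grip point on the pitcher's strap handle, 68 mm from the pitcher's axis and 56 mm above its underside: the level top arm of the handle runs radially from the wall out to 84 mm from the axis, 14 mm wide, 10 mm tall (top 63 mm above the underside); pinch its 14 mm width from above. Same axes as the pitcher
- scoop_bowl (a point): the scoop's bowl, point on its centre line 15 mm above its underside, half-way along it. The aluminium bowl is 80 mm long and 60 mm wide outside with walls 34 mm tall, flat-bottomed (41 mm wide) with lower sides sloping at 45 degrees, 2.5 mm thick tapering to a thin lip, closed at the back and open at the front (+x). x points out of the open mouth (front lip 40 mm ahead), z up. Mass 0.18 kg; stands level on its flat bottom
- scoop_grip (a point): grip point on the scoop's red handle, 100 mm behind and 75 mm above point scoop_bowl (90 mm above the bowl's underside). The handle is a level bar along the scoop's x axis, 95 mm long, 16 mm wide, 22 mm tall; pinch its 16 mm width from above. Same axes as the scoop
- mat: black rubber mat fixed on the counter, 170 mm along its x, 150 mm along its y, 4 mm thick, origin at the centre of its underside. The scoop starts on it and goes back there
- trough_floor (a point): centre of the inner floor (4 mm above the counter) of the black ice trough, fixed to the counter: outside 282 mm along x, 84 mm along y, 64 mm tall; flat floor 244 mm by 46 mm, from which all four sides slope up at 45 degrees for 16 mm and then stand upright (inside at the top 276 x 78 mm), so the scoop's bowl fits its cross-section
- ice0: ice cube, 22 mm, origin at its centre, pale blue, edges bevelled 3.5 mm, 11 g, slippery (slides on a slope of 15 degrees); three to six cubes are there at the start, lying in the trough, the others are absent
- ice1: ice cube, 22 mm, origin at its centre, pale blue, edges bevelled 3.5 mm, 11 g, slippery (slides on a slope of 15 degrees); three to six cubes are there at the start, lying in the trough, the others are absent
- ice2: ice cube, 22 mm, origin at its centre, pale blue, edges bevelled 3.5 mm, 11 g, slippery (slides on a slope of 15 degrees); three to six cubes are there at the start, lying in the trough, the others are absent
- ice3: ice cube, 22 mm, origin at its centre, pale blue, edges bevelled 3.5 mm, 11 g, slippery (slides on a slope of 15 degrees); three to six cubes are there at the start, lying in the trough, the others are absent
- ice4: ice cube, 22 mm, origin at its centre, pale blue, edges bevelled 3.5 mm, 11 g, slippery (slides on a slope of 15 degrees); three to six cubes are there at the start, lying in the trough, the others are absent
- ice5: ice cube, 22 mm, origin at its centre, pale blue, edges bevelled 3.5 mm, 11 g, slippery (slides on a slope of 15 degrees); three to six cubes are there at the start, lying in the trough, the others are absent
- scoop: the scoop as a whole, origin at the centre of the bowl's underside, axes as point scoop_bowl
- pitcher: the pitcher as a whole, origin at the centre of its underside, axes as point pitcher_c
- carton: grey milk carton, 70 x 70 x 200 mm: leave alone
- bag: white coffee bag lying down, 200 x 120 x 50 mm: leave alone
- stirrer_cup: white paper cup with wooden stirrers, 86 mm across, 165 mm tall with the stirrers: leave alone
- shot_glass: small espresso glass, 56 mm across, 60 mm tall: leave alone
- tamper: steel tamper standing on its base, 58 mm across, 82 mm tall: leave alone
- sugar_jar: amber jar with black cap, 72 mm across, 110 mm tall: leave alone

How it is judged:
By the outcome, as a careful person would: the job done as asked, in the order asked, and still so for the second after the job is handed in, with the robot touching nothing.
Of ice0, ice1, ice2, ice3, ice4, ice5 only 3 to 6 are there at a start; the rules pass over those that are not, and their reading is None.
At some moment in a run one of scoop, pitcher may be knocked a few centimetres aside while the robot is not near it.
It also fails if it takes over 210 s, if anything falls off the work surface, if the arm or the gripper's body presses on something with over 40 N, if the wrist force passes 120 N, or if a joint passes its speed limit or range.

## Working session

There is one attempt and no reset: what is moved stays moved. The work goes in short steps, Python scripts to look and compute and a tool call to move; the robot and the scene stay as the last step left them, time stands still between calls to the robot, and variables do not carry over. Pictures are saved under pics/ and viewed, at most 14 in all, crops included, and the job is handed in when it is done.

Besides the shell and the picture viewer there is one more tool, called after "Request:" as name(argument=value, ...) on one line, values as JSON. drive_tool: Moves the arm, as the interface text tells. Its arguments: {"type":"object","properties":{"deltas":{"type":"string"}},"required":["deltas"]}

```bash
ls; mkdir -p pics; python3 - <<'E'
from rig import bot, imaging
import cv2, numpy as np
for n in("side","top"):
    cv2.imwrite(f"pics/{n}0.png",cv2.cvtColor(cv2.resize(imaging.capture(n),(800,600),interpolation=cv2.INTER_CUBIC),cv2.COLOR_RGB2BGR))
    m=imaging.camera_model(n);print(m)
print(bot.read_state())
E
```

```text
pics
{'fx': 388.23967014274945, 'fy': 388.23967014274945, 'cx': 251.3163285954227, 'cy': 188.12987291849961, 'dist': array([-0.02155162,  0.        ,  0.        ,  0.        ,  0.        ]), 'T': array([[-0.96267234, -0.18930864,  0.19345336,  0.32930655],
       [-0.27050301,  0.69794983, -0.66309438,  0.67421315],
       [-0.00949125, -0.69067233, -0.72310556,  0.87094376],
       [ 0.        ,  0.        ,  0.        ,  1.        ]])}
{'fx': 364.15596040318604, 'fy': 364.15596040318604, 'cx': 253.8023861115764, 'cy': 189.58474105506562, 'dist': array([-0.10021691,  0.        ,  0.        ,  0.        ,  0.        ]), 'T': array([[-0.01128777, -0.98398473,  0.17789504,  0.35268987],
       [-0.99988301,  0.01294363,  0.00815022, -0.02848061],
       [-0.0103223 , -0.17778223, -0.98401572,  1.19456654],
       [ 0.        ,  0.        ,  0.        ,  1.        ]])}
{'time_s': 0.1, 'joint_positions': array([ 6.57475513e+01,  3.02713439e+01,  8.21490432e+01, -1.25434134e-03,
        6.76881618e+01, -1.02280329e+01]), 'qvel': array([-0.03563555, -0.12724276, -0.29169994,  0.02602284,  0.00952929,
       -0.09926454]), 'tau': array([ 1.66486275e-04, -4.40985453e+01, -1.77150822e+01,  6.35054265e-02,
        5.33910154e-02, -3.40245515e-05]), 'position': array([0.15117303, 0.60577055, 0.2216941 ]), 'tcp_rot': array([[-9.70194445e-01,  2.42326561e-01, -7.59729403e-04],
       [ 2.42327545e-01,  9.70192944e-01, -1.73565151e-03],
       [ 3.16489646e-04, -1.86802281e-03, -9.99998205e-01]]), 'force': array([-0.18003584, -0.34007863,  0.10530261]), 'moment': array([ 0.02918863,  0.02683394, -0.01865154]), 'grasp_force': 0.0, 'opening': 1.0010044926909416}
```

View pics/side0.png

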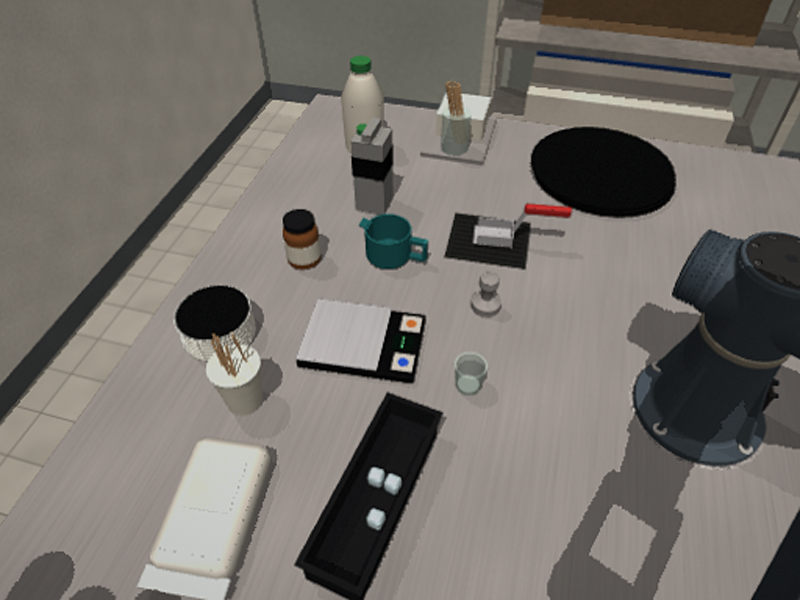

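View pics/top0.png

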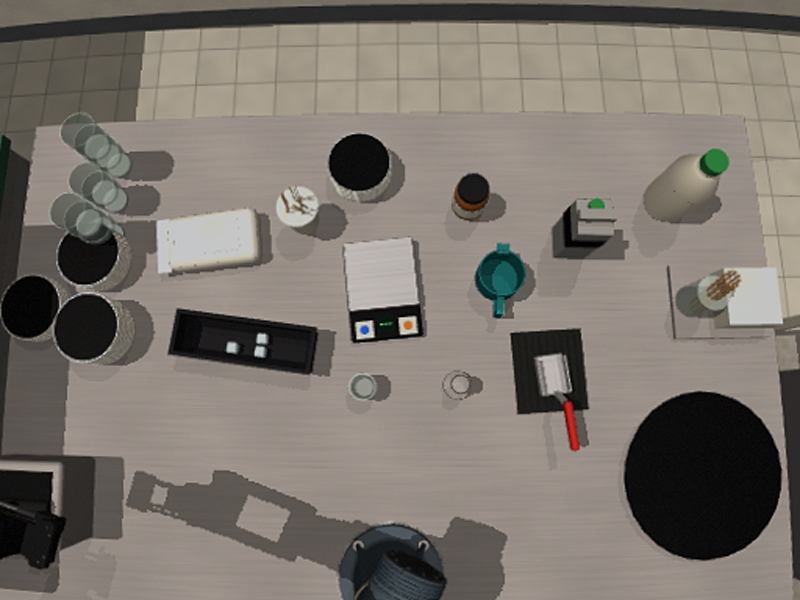

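The side view shows the pitcher at about (388,240), the scoop on the mat at (495,235), the scale at (362,340) and the trough at (372,495) with 3 cubes. In the top view the pitcher is at (500,275), the scoop at (553,375), the trough at (243,340) and the scale at (384,290). Next I'll take enlarged crops and colour centroids.

```bash
cat > h.py <<'E'
from rig import bot, imaging
import cv2, numpy as np
def ray(n,u,v):
    m=imaging.camera_model(n);K=np.array([[m['fx'],0,m['cx']],[0,m['fy'],m['cy']],[0,0,1.]])
    p=cv2.undistortPoints(np.array([[[u,v]]],float),K,np.array(m['dist']))[0,0]
    return m['T'][:3,3], m['T'][:3,:3]@np.array([p[0],p[1],1])
def at(n,u,v,z):
    o,d=ray(n,u,v); return np.round((o+d*(z-o[2])/d[2])*1000,1)[:2]
def proj(n,P):
    m=imaging.camera_model(n);K=np.array([[m['fx'],0,m['cx']],[0,m['fy'],m['cy']],[0,0,1.]])
    R=m['T'][:3,:3].T;t=-R@m['T'][:3,3]
    return cv2.projectPoints(np.atleast_2d(np.array(P,float)),cv2.Rodrigues(R)[0],t,K,np.array(m['dist']))[0][:,0]
def crop(img,u0,v0,w,h,s,name):
    c=cv2.resize(img[v0:v0+h,u0:u0+w],None,fx=s,fy=s,interpolation=cv2.INTER_CUBIC)
    cv2.imwrite(name,cv2.cvtColor(c,cv2.COLOR_RGB2BGR))
def ortho(n,img,z,x0,x1,y0,y1,s,name):
    # s px per mm; image up=+x, left=+y
    H=int((x1-x0)*s);W=int((y1-y0)*s)
    X,Y=np.meshgrid(np.arange(H),np.arange(W),indexing='ij')
    P=np.stack([(x1-X/s)/1e3,(y1-Y/s)/1e3,np.full(X.shape,z)],-1).reshape(-1,3)
    uv=proj(n,P).reshape(H,W,2).astype(np.float32)
    o=cv2.remap(img,uv[...,0],uv[...,1],cv2.INTER_CUBIC)
    for x in range(int(np.ceil(x0/50)*50),int(x1),50):
        r=int((x1-x)*s);cv2.line(o,(0,r),(6,r),(255,0,0),1);cv2.putText(o,str(x),(8,r+4),0,.35,(255,0,0),1)
    for y in range(int(np.ceil(y0/50)*50),int(y1),50):
        r=int((y1-y)*s);cv2.line(o,(r,0),(r,6),(255,0,0),1);cv2.putText(o,str(y),(r-8,16),0,.35,(255,0,0),1)
    cv2.imwrite(name,cv2.cvtColor(o,cv2.COLOR_RGB2BGR))
def blob(img,f):
    a=img.astype(int);M=f(a[...,0],a[...,1],a[...,2]).astype(np.uint8)
    n,l,st,c=cv2.connectedComponentsWithStats(M)
    return sorted([(int(st[i,4]),c[i].round(2)) for i in range(1,n) if st[i,4]>3],key=lambda t:-t[0])[:4]
E
python3 - <<'E'
from h import *
T=imaging.capture("top");S=imaging.capture("side")
np.save("T0.npy",T);np.save("S0.npy",S)
for n,i in(("top",T),("side",S)):
    for nm,z,f in(("blue",.024,lambda r,g,b:(b>r+60)&(b>g+40)),("orange",.024,lambda r,g,b:(r>200)&(g>80)&(g<190)&(b<120)),("red",.09+.004+.005,lambda r,g,b:(r>130)&(g<60)&(b<60)),("teal",.0375,lambda r,g,b:(g>r+35)&(b>r+30))):
        print(n,nm,[(a,c,at(n,*c,z)) for a,c in blob(i,f)[:2]])
ortho("top",T,.0,270,670,-330,330,1.2,"pics/o1.png")
ortho("side",S,.0,270,670,-330,330,1.2,"pics/o2.png")
E
```

```text
top blue [(26, array([233. , 210.5]), array([496.4,  49.3]))]
top orange []
top red [(139, array([365.58, 272.17]), array([ 297.1, -348.6]))]
top teal [(766, array([319.84, 176.85]), array([ 601.2, -234.3])), (20, array([232.95, 210.9 ]), array([493.5,  48.6]))]
side blue [(27, array([257.67, 231.15]), array([495.3,  49.3]))]
side orange []
side red [(94, array([350.53, 132.88]), array([ 297.3, -349.8]))]
side teal [(848, array([249.49, 153.93]), array([ 599.5, -236.1])), (18, array([257.28, 231.39]), array([493.4,  60.3]))]
```

View pics/o1.png

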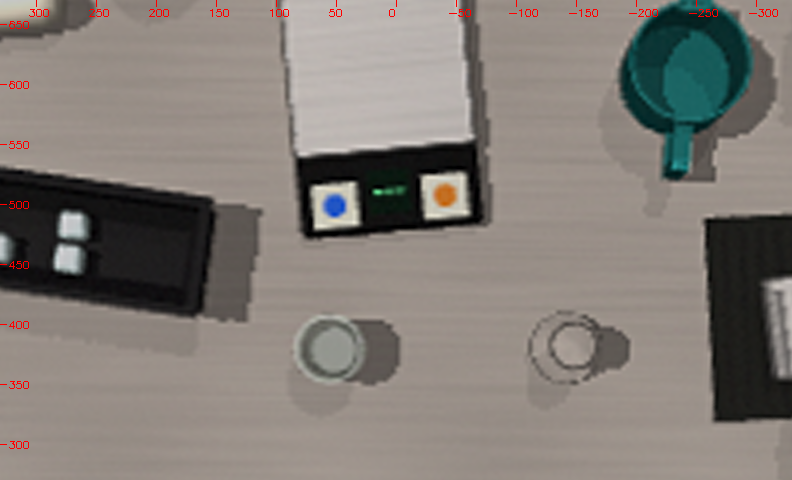

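View pics/o2.png

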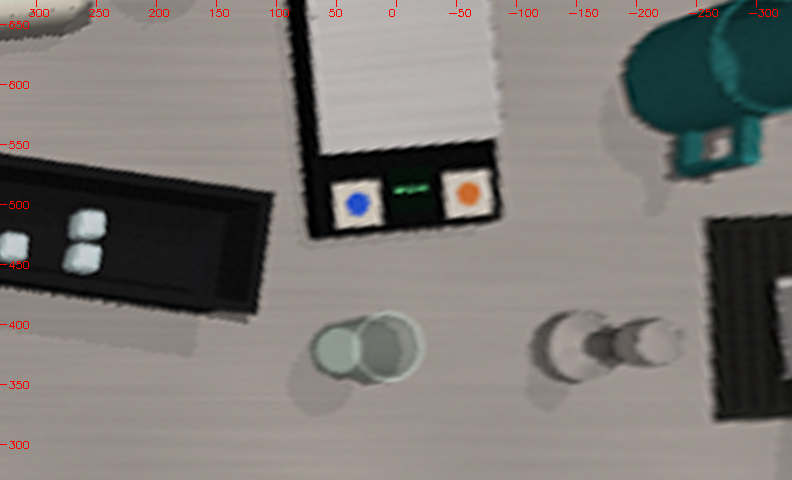

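The ortho views agree: blue pad at about (496,49), pitcher near (600,-235) with its handle towards -x. Now the trough at rim height and the scoop and mat.

```bash
python3 - <<'E'
from h import *
T=np.load("T0.npy");S=np.load("S0.npy")
for n,i in(("top",T),("side",S)):
    print([(a,c,at(n,*c,.024)) for a,c in blob(i,lambda r,g,b:(r>160)&(g>60)&(g<150)&(b<90))[:3]])
    ortho(n,i,.064,370,570,70,410,1.17,f"/tmp/a{n}.png")
    ortho(n,i,.004,270,500,-420,-230,1.5,f"/tmp/b{n}.png")
L=np.vstack([cv2.imread("/tmp/atop.png"),cv2.imread("/tmp/aside.png")])
cv2.imwrite("pics/c1.png",cv2.resize(L,None,fx=1.28,fy=1.28,interpolation=cv2.INTER_CUBIC))
R=np.hstack([cv2.imread("/tmp/btop.png"),cv2.imread("/tmp/bside.png")])
cv2.imwrite("pics/c2.png",cv2.resize(R,None,fx=1.4,fy=1.4,interpolation=cv2.INTER_CUBIC))
E
```

```text
[(23, array([260.91, 207.78]), array([504.1, -41.1]))]
[(21, array([262.62, 206.57]), array([504.5, -40.2]))]
```

View pics/c1.png

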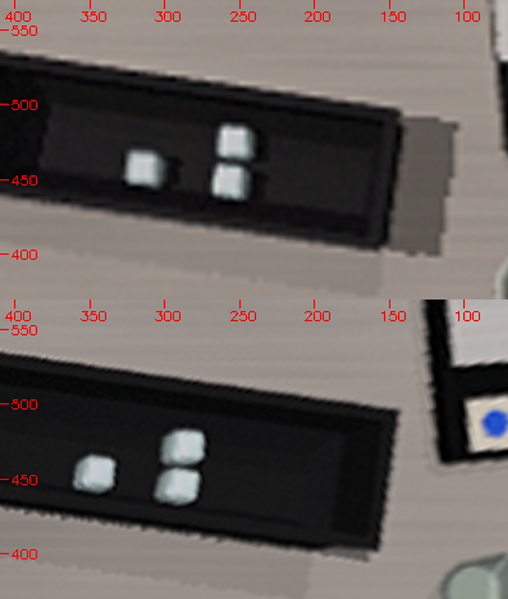

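View pics/c2.png

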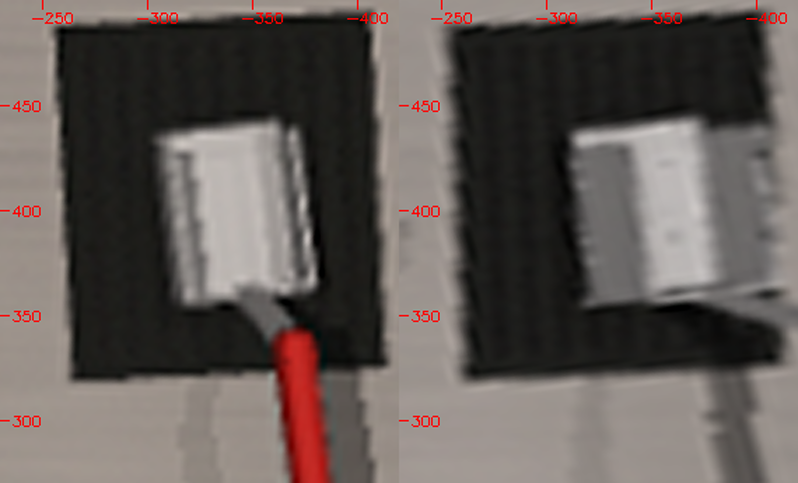

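Trough: right-end rim corners are near (495,145) and (405,153), yaw about 8° off +y. The bowl lies on the mat, yawed about 8°. I'll refine with silhouette fits in both views.

```bash
cat > fit.py <<'E'
from h import *
from scipy.optimize import minimize
def box(x0,x1,y0,y1,z0,z1): return np.array([[x,y,z] for x in(x0,x1) for y in(y0,y1) for z in(z0,z1)],float)
def cyl(r,z0,z1):
    t=np.linspace(0,2*np.pi,40); return np.array([[r*np.cos(a),r*np.sin(a),z] for a in t for z in(z0,z1)])
def fit(parts,masks,p0,win=110,s=4,zb=0):
    """parts: convex pieces (mm, object frame); masks: {cam:bool}; p=(x,y mm,yaw deg); returns pose, IoU"""
    W={}
    for n,M in masks.items():
        c=proj(n,[p0[0]/1e3,p0[1]/1e3,.03])[0]; u,v=np.maximum(c-win/1,0).astype(int)
        m=cv2.resize(M[v:v+2*win,u:u+2*win].astype(np.float32),None,fx=s,fy=s,interpolation=cv2.INTER_LINEAR)
        W[n]=(u,v,m)
    def cost(p):
        a=np.radians(p[2]);R=np.array([[np.cos(a),-np.sin(a),0],[np.sin(a),np.cos(a),0],[0,0,1]])
        c=0
        for n,(u,v,m) in W.items():
            I=np.zeros(m.shape,np.uint8)
            for P in parts:
                q=proj(n,(P@R.T+[p[0],p[1],zb])/1e3); q=((q-[u,v]+.5)*s-.5)
                cv2.fillConvexPoly(I,cv2.convexHull((q*16).round().astype(np.int32)),255,cv2.LINE_AA,4)
            I=I/255.; c+=1-np.minimum(I,m).sum()/np.maximum(I,m).sum()
        return c/len(W)
    best=None
    for d in(0,3):
        sim=np.array([p0,np.add(p0,[6,0,d]),np.add(p0,[0,6,-d]),np.add(p0,[d,d,5])],float)
        r=minimize(cost,p0,method='Nelder-Mead',options=dict(initial_simplex=sim,xatol=.05,fatol=1e-5))
        if best is None or r.fun<best.fun: best=r
    return best.x.round(1),round(1-best.fun,3)
def near(n,M,p,rmm=None):
    "keep largest connected component containing/nearest the projected point"
    k,l,st,c=cv2.connectedComponentsWithStats(M.astype(np.uint8))
    q=proj(n,[p[0]/1e3,p[1]/1e3,.02])[0]
    i=max(range(1,k),key=lambda i:st[i,4]-20*np.hypot(*(c[i]-q)))
    h=np.zeros(M.shape,np.uint8);cs,_=cv2.findContours((l==i).astype(np.uint8),cv2.RETR_EXTERNAL,cv2.CHAIN_APPROX_NONE)
    cv2.drawContours(h,cs,-1,1,-1);return h>0
PITCH=[cyl(48,0,75),box(44,84,-7,7,53,63)]
SCOOPH=[box(-147.5,-52.5,-8,8,79,101)]
def teal(i): a=i.astype(int);return (a[...,1]>a[...,0]+18)&(a[...,2]>a[...,0]+18)
def red(i): a=i.astype(int);return (a[...,0]>90)&(a[...,1]<.45*a[...,0])&(a[...,2]<.45*a[...,0])
def pitcher(T,S,p0=(600,-235,180),zb=0): return fit(PITCH,{n:near(n,teal(i),p0) for n,i in(("top",T),("side",S))},p0,win=60,zb=zb)
def scoop(T,S,p0=(400,-330,8),zb=4):
    a=np.radians(p0[2]);h=(p0[0]-100*np.cos(a),p0[1]-100*np.sin(a))
    return fit(SCOOPH,{n:near(n,red(i),h) for n,i in(("top",T),("side",S))},p0,win=90,zb=zb)
E
python3 - <<'E'
from fit import *
T=np.load("T0.npy");S=np.load("S0.npy")
I={"top":T,"side":S}
dark={n:i.max(2)<62 for n,i in I.items()}
print("trough",fit([box(-141,141,-42,42,0,64)],{n:near(n,dark[n],(470,285)) for n in I},(470,285,82)))
print("mat",fit([box(-85,85,-75,75,0,4)],{n:near(n,dark[n]|((i.max(2)>0)&False),(400,-330)) for n,i in I.items()},(400,-330,0)))
print("pitcher",pitcher(T,S)); print("scoop",scoop(T,S))
for n,i in I.items():
    b=[(a,c,at(n,*c,.015)) for a,c in blob(i,lambda r,g,b:(r>150)&(g>r)&(b>r)) if 380<at(n,*c,.015)[0]<540]
    print(n,b)
E
```

```text
trough (array([472.6, 292.9,  81.1]), np.float64(0.472))
mat (array([ 400., -330.,    0.]), np.float64(0.0))
pitcher (array([ 603.6, -233.4,  172.1]), np.float64(0.868))
scoop (array([ 397. , -332. ,    9.9]), np.float64(0.665))
top [(32, array([165.75, 224.66]), array([453.3, 270.1])), (28, array([147.68, 222.11]), array([462.1, 330.6]))]
side [(71, array([239.79, 330.45]), array([463. , 325.1])), (61, array([240.11, 303.52]), array([481.3, 261.7])), (61, array([250.79, 307.77]), array([453.9, 265.4]))]
```

```bash
python3 - <<'E'
import fit as F
from fit import *
T=np.load("T0.npy");S=np.load("S0.npy");I={"top":T,"side":S}
def lab(n,i,p,th):
    M=(i.max(2)<th).astype(np.uint8);k,l,st,c=cv2.connectedComponentsWithStats(M)
    q=proj(n,[p[0]/1e3,p[1]/1e3,.004])[0].astype(int);j=l[q[1],q[0]]
    cs,_=cv2.findContours((l==j).astype(np.uint8),cv2.RETR_EXTERNAL,cv2.CHAIN_APPROX_NONE)
    h=np.zeros(M.shape,np.uint8);cv2.drawContours(h,[cv2.convexHull(np.vstack(cs))] ,-1,1,-1);print(n,j,h.sum());return h>0
for th in(50,62):
  print("trough",fit([box(-141,141,-42,42,0,64)],{n:lab(n,i,(448,210),th) for n,i in I.items()},(470,285,82)))
  print("mat",fit([box(-85,85,-75,75,0,4)],{n:lab(n,i,(460,-330),th) for n,i in I.items()},(400,-330,3)))
for n in I: print(n,at(n,*{"top":(165.75,218),"side":(240,303.5)}[n],.015))
E
```

```text
top 20 2823
side 41 5974
trough (array([472.9, 295.3,  81.6]), np.float64(0.905))
top 23 2385
side 6 1493
mat (array([ 406.8, -335.4,    2.8]), np.float64(0.962))
top 29 2871
side 84 6037
trough (array([473. , 294.8,  81.3]), np.float64(0.895))
top 32 2407
side 49 1511Traceback (most recent call last):
  File "<stdin>", line 11, in <module>
  File "fit.py", line 26, in fit
    r=minimize(cost,p0,method='Nelder-Mead',options=dict(initial_simplex=sim,xatol=.05,fatol=1e-5))
    res = _minimize_neldermead(fun, x0, args, callback, bounds=bounds,
                               **options)
    fxr = func(xr)
    fx = function(np.copy(x), *(wrapper_args + args))
  File "fit.py", line 19, in cost
    q=proj(n,(P@R.T+[p[0],p[1],zb])/1e3); q=((q-[u,v]+.5)*s-.5)
  File "h.py", line 10, in proj
    m=imaging.camera_model(n);K=np.array([[m['fx'],0,m['cx']],[0,m['fy'],m['cy']],[0,0,1.]])
ValueError: time passes only in moves, steps and waits
```

```bash
sed -i '2a _c={}\ndef cam(n):\n    if n not in _c: _c[n]=imaging.camera_model(n)\n    return _c[n]' h.py; sed -i 's/m=imaging.camera_model(n)/m=cam(n)/' h.py; python3 - <<'E'
from h import *
t=np.radians(8.5);a=np.array([np.sin(t),np.cos(t)]);b=np.array([np.cos(t),-np.sin(t)])
for c in((474,292),(473,295)):
  for s in((1,1),(1,-1),(-1,1),(-1,-1)):
    p=np.append(np.array(c)+141*s[0]*a+42*s[1]*b,64)/1e3
    print(c,s,[(proj(n,p)[0]*1.5625).round(0) for n in("top","side")])
E
```

```text
(474, 292) (1, 1) [array([180., 309.]), array([297., 558.])]
(474, 292) (1, -1) [array([172., 349.]), array([355., 585.])]
(474, 292) (-1, 1) [array([314., 328.]), array([387., 393.])]
(474, 292) (-1, -1) [array([308., 370.]), array([436., 411.])]
(473, 295) (1, 1) [array([178., 309.]), array([297., 560.])]
(473, 295) (1, -1) [array([170., 350.]), array([355., 588.])]
(473, 295) (-1, 1) [array([313., 328.]), array([387., 395.])]
(473, 295) (-1, -1) [array([306., 370.]), array([437., 413.])]
```

Request:
drive_tool(deltas="0 345 -557 -120 -2.985;0 345 -557 -120 -2.985;0 345 -557 -120 -2.985;0 345 -557 -120 -2.985;0 345 -557 -120 -2.985;0 345 -557 -120 -2.985;0 345 -557 -120 -2.985;0 345 -557 -120 -2.985;0 345 -557 -120 -2.985;0 345 -557 -120 -2.985;0 345 -557 -120 -2.985;0 345 -557 -120 -2.985")

```text
time_s: 1.4
position: [0.4632, 0.1027, 0.1141]
tcp_rot: [[0.462, 0.887, 0.0], [0.887, -0.462, 0.0], [0.0, 0.0, -1.0]]
force: [0.3, 0.7, 0.8]
opening: 0.033
grasp_force: 0.0
```

Request:
drive_tool(deltas="0 33 -53 -40 -1.178;0 33 -53 -40 -1.178;0 33 -53 -40 -1.178;0 33 -53 -40 -1.178;0 33 -53 -40 -1.178;0 33 -53 -40 -1.178;0 33 -53 -40 -1.178;0 33 -53 -40 -1.178;0 33 -53 -40 -1.178;0 33 -53 -40 -1.178;0 33 -53 -40 -1.178")

```text
time_s: 2.5
position: [0.4953, 0.0516, 0.0744]
tcp_rot: [[0.997, -0.079, 0.0], [-0.079, -0.997, -0.0], [0.0, 0.0, -1.0]]
force: [-0.4, -0.5, -0.1]
opening: 0.005
grasp_force: 0.0
```

Request:
drive_tool(deltas="0 1 -2 -20 0;0 1 -2 -40 0;0 1 -2 -46 0;0 1 -2 -46 0;0 1 -2 -46 0")

```text
time_s: 3.0
position: [0.4965, 0.0496, 0.0288]
tcp_rot: [[0.997, -0.081, 0.0], [-0.081, -0.997, -0.0], [0.0, 0.0, -1.0]]
force: [-0.1, -0.3, -0.9]
opening: 0.009
grasp_force: 0.0
```

Request:
drive_tool(deltas="0 0 0 -2 0;0 0 0 -4 0;0 0 0 -5 0;0 0 0 -5 0;0 0 0 -5 0")

```text
time_s: 3.5
position: [0.4965, 0.0496, 0.0238]
tcp_rot: [[0.997, -0.081, 0.001], [-0.081, -0.997, -0.0], [0.001, -0.0, -1.0]]
force: [-0.4, 0.0, 2.2]
opening: 0.004
grasp_force: 1.3
```

Request:
drive_tool(deltas="0 0 0 -0.7 0;0 0 0 -1.2 0;0 0 0 -1.3 0")

```text
time_s: 3.8
position: [0.4966, 0.0496, 0.0229]
tcp_rot: [[0.997, -0.081, 0.001], [-0.081, -0.997, -0.0], [0.001, 0.0, -1.0]]
force: [-0.4, -0.0, 9.7]
opening: 0.005
grasp_force: 4.7
```

Request:
drive_tool(deltas="0 0 0 0 0;0 0 0 0 0;0 0 0 0 0;0 0 0 0 0;0 0 0 0 0;0 0 0 40 0;60 0 -50 90 0;60 0 -100 90 0;60 0 -150 90 0;60 0 -160 90 0;60 0 -160 90 0")

```text
time_s: 4.9
position: [0.4971, -0.1142, 0.1124]
tcp_rot: [[0.996, -0.086, 0.002], [-0.086, -0.996, -0.002], [0.002, 0.001, -1.0]]
force: [0.4, 0.4, 0.4]
opening: 0.374
grasp_force: 0.0
```

```bash
cat > look.py <<'E'
from fit import *
def snap(k=""):
    T=imaging.capture("top");S=imaging.capture("side");np.save(f"T{k}.npy",T);np.save(f"S{k}.npy",S);return T,S
E
python3 - <<'E'
from look import *
T,S=snap(1)
print(pitcher(T,S),pitcher(np.load("T0.npy"),np.load("S0.npy"),(603,-233,165)),scoop(T,S))
q=proj("top",[.505,.004,.024])[0].astype(int);q2=proj("side",[.505,.004,.024])[0].astype(int)
print(bot.read_state()["position"])
a=[cv2.resize(i[y-25:y+25,x-40:x+40],None,fx=5,fy=5,interpolation=cv2.INTER_CUBIC) for i,(x,y) in((T,q),(S,q2))]
b=[]
for n,i in(("top",T),("side",S)):
    x,y=proj(n,[.57,-.234,.05])[0].astype(int);c=cv2.resize(i[y-30:y+30,x-40:x+40],None,fx=5,fy=5,interpolation=cv2.INTER_CUBIC)
    b.append(c)
cv2.imwrite("pics/d1.png",cv2.cvtColor(np.vstack([np.hstack(a),np.hstack(b)]),cv2.COLOR_RGB2BGR))
E
```

```text
(array([ 613.9, -238.6,  133.4]), np.float64(0.621)) (array([ 603.6, -233.2,  172.4]), np.float64(0.868)) (array([ 397.3, -333.5,    9. ]), np.float64(0.508))
[ 0.49546056 -0.1104485   0.11175964]
```

View pics/d1.png

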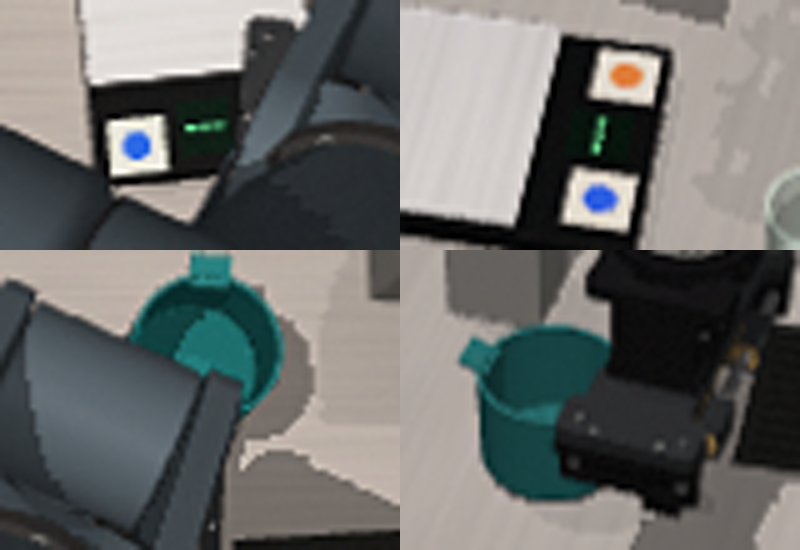

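The pads and display are visible (display lit). The pitcher is unmoved at crop (210,340), with its spout opposite the handle, so I'll add the spout to the fit.

```bash
sed -i 's/^PITCH=.*/PITCH=[cyl(48,0,75),box(44,84,-7,7,53,63),box(74,84,-7,7,15,63),box(-60,-44,-9,9,62,75)]/' fit.py; python3 - <<'E'
from look import *
T,S=np.load("T0.npy"),np.load("S0.npy")
p,s=pitcher(T,S);print(p,s)
a=np.radians(p[2]);print(p[:2]+68*np.array([np.cos(a),np.sin(a)]))
for k in("top","side"):
    m=teal(T if k=="top" else S); print(k,m.sum())
    print(fit(PITCH,{k:near(k,m,(600,-235))},(601,-234,172),win=60))
E
```

```text
[ 603.8 -233.3  173.6] 0.896
[ 536.2237815  -225.72011261]
top 949
(array([ 603.9, -233.2,  174.9]), np.float64(0.927))
side 1142
(array([ 604.8, -236.8,  169.2]), np.float64(0.877))
```

Request:
drive_tool(deltas="40 15 -40 0 0;40 30 -80 0 -0.025;40 39 -115 0 -0.025;40 39 -115 0 -0.025;40 39 -115 -30 -0.025;40 39 -115 -60 -0.025;40 39 -115 -74 -0.025;40 39 -115 -74 -0.025;40 39 -115 -74 -0.025")

```text
time_s: 5.9
position: [0.5354, -0.2244, 0.0383]
tcp_rot: [[0.994, -0.105, -0.0], [-0.105, -0.994, 0.0], [-0.0, -0.0, -1.0]]
force: [0.7, 0.7, 0.1]
opening: 0.458
grasp_force: 0.0
```

Request:
drive_tool(deltas="5 0 0 0 0;5 0 0 0 0;5 0 0 0 0;5 0 0 0 0;5 0 0 0 0;5 0 0 0 0;5 0 0 0 0;5 0 0 0 0")

```text
time_s: 6.7
position: [0.5354, -0.2256, 0.0387]
tcp_rot: [[0.994, -0.106, 0.001], [-0.106, -0.994, -0.0], [0.001, 0.0, -1.0]]
force: [-1.3, 0.5, 5.0]
opening: 0.157
grasp_force: 29.9
```

Request:
drive_tool(deltas="5 0 0 15 0;5 0 0 35 0;5 0 0 50 0;5 0 20 55 0;5 2 50 55 0;5 4 85 55 0;5 6 120 55 0;5 8 155 55 0;5 10 190 55 0;5 10 220 55 0;5 10 240 55 0;5 10 248 55 0")

```text
time_s: 7.9
position: [0.5432, 0.0257, 0.0927]
tcp_rot: [[0.995, -0.103, -0.003], [-0.103, -0.995, 0.001], [-0.003, -0.001, -1.0]]
force: [-0.0, 0.3, -3.4]
opening: 0.159
grasp_force: 30.0
```

```bash
python3 - <<'E'
from look import *
T,S=snap(2)
print(bot.read_state()["position"],bot.read_state()["force"])
b=[]
for n,i in(("top",T),("side",S)):
    x,y=proj(n,[.59,0.015,.05])[0].astype(int);b.append(cv2.resize(i[y-50:y+50,x-40:x+40],None,fx=5,fy=5,interpolation=cv2.INTER_CUBIC))
cv2.imwrite("pics/d2.png",cv2.cvtColor(np.hstack(b),cv2.COLOR_RGB2BGR))
E
```

```text
[0.54410195 0.02416445 0.09287518] [ 0.43841786 -0.0721156  -3.27558154]
```

View pics/d2.png

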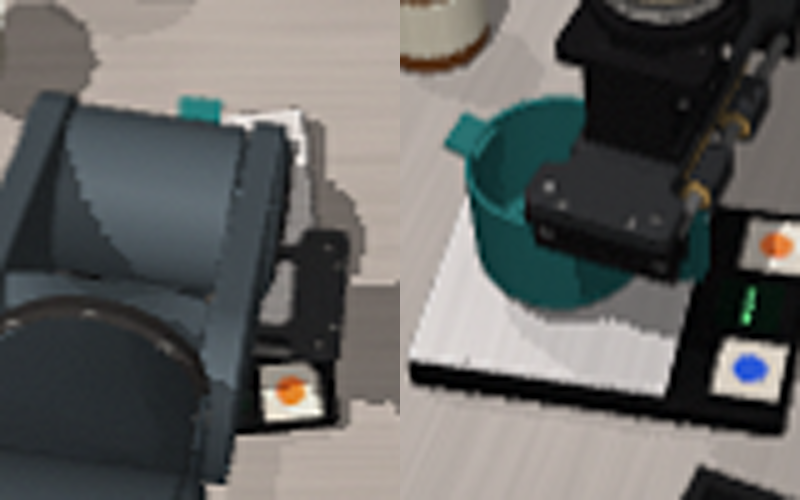

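The pitcher hangs level over the plate, with the orange pad clear. Lowering.

Request:
drive_tool(deltas="5 1 0 -10 0;5 1 0 -19 0;5 1 0 -22 0;5 1 0 -23.5 0;5 1 0 -24 0;5 1 0 -24 0;5 1 0 -24 0")

```text
time_s: 8.7
position: [0.5467, 0.0223, 0.0694]
tcp_rot: [[0.994, -0.106, 0.001], [-0.106, -0.994, -0.0], [0.001, 0.0, -1.0]]
force: [-0.0, 0.1, -2.0]
opening: 0.156
grasp_force: 30.0
```

Request:
drive_tool(deltas="5 0 1 -0.5 0;5 0 1.5 -1 0;5 0 1.5 -1 0")

```text
time_s: 9.0
position: [0.547, 0.0237, 0.0688]
tcp_rot: [[0.994, -0.106, 0.002], [-0.106, -0.994, -0.001], [0.002, 0.001, -1.0]]
force: [-1.4, -3.1, 2.7]
opening: 0.158
grasp_force: 30.0
```

Request:
drive_tool(deltas="25 0 0 0 0;40 0 0 0 0;40 0 0 0 0;40 0 0 0 0;40 0 0 20 0;40 0 0 50 0;0 0 0 70 0;0 -20 -40 70 0;0 -42 -64 70 0;0 -42 -64 70 0;0 -42 -64 70 0")

```text
time_s: 10.1
position: [0.5042, -0.0402, 0.1383]
tcp_rot: [[0.994, -0.108, 0.0], [-0.108, -0.994, 0.0], [0.0, -0.0, -1.0]]
force: [-1.0, -0.4, 0.7]
opening: 0.092
grasp_force: 0.0
```

```bash
python3 - <<'E'
from look import *
T,S=snap(3)
print(bot.read_state()["position"])
print(pitcher(T,S,(613,15,173),30),fit(PITCH,{"side":near("side",teal(S),(613,15))},(613,15,173),win=60,zb=30))
b=[]
for n,i in(("top",T),("side",S)):
    x,y=proj(n,[.59,0.015,.05])[0].astype(int);b.append(cv2.resize(i[y-50:y+50,x-40:x+40],None,fx=5,fy=5,interpolation=cv2.INTER_CUBIC))
cv2.imwrite("pics/d3.png",cv2.cvtColor(np.hstack(b),cv2.COLOR_RGB2BGR))
E
```

```text
[ 0.50502254 -0.03950805  0.13818715]
(array([614.8,  15.3, 172. ]), np.float64(0.583)) (array([614.6,  14.2, 171.4]), np.float64(0.899))
```

View pics/d3.png

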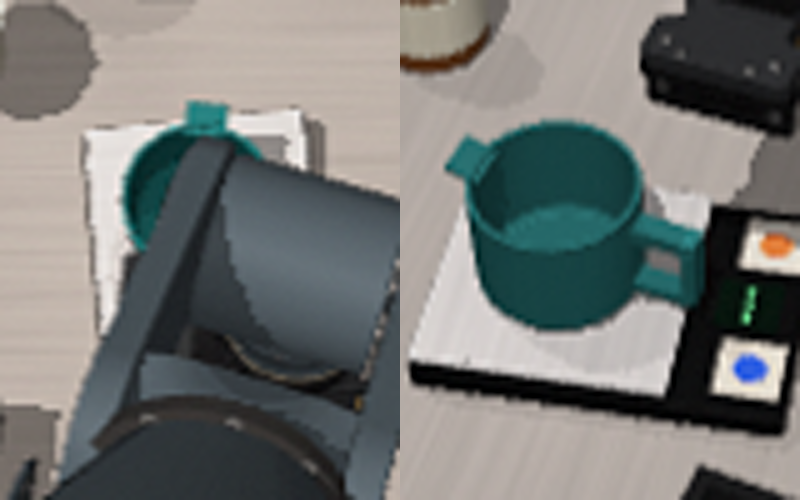

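Request:
drive_tool(deltas="0 -2 -1 0 0.14;0 -2 -1 0 0.28;0 -2 -1 0 0.42;0 -2 -1 0 0.47;0 -2 -1 -40 0.47;0 -2 -1 -80 0.47;0 -2 -1 -105 0.47;0 -2 -1 -110 0.47;0 -2 -1 -110 0.47")

```text
time_s: 11.1
position: [0.5024, -0.0402, 0.0274]
tcp_rot: [[0.934, 0.357, -0.001], [0.357, -0.934, 0.001], [-0.001, -0.001, -1.0]]
force: [1.1, -0.7, -0.7]
opening: 0.005
grasp_force: 0.0
```

Request:
drive_tool(deltas="0 0 0 -2 0;0 0 0 -4 0;0 0 0 -4.5 0;0 0 0 -4.5 0")

```text
time_s: 11.5
position: [0.5027, -0.041, 0.0244]
tcp_rot: [[0.935, 0.356, 0.001], [0.356, -0.935, -0.0], [0.001, 0.001, -1.0]]
force: [0.5, -0.0, -0.1]
opening: 0.003
grasp_force: 0.1
```

Request:
drive_tool(deltas="0 0 0 -0.8 0;0 0 0 -1.2 0;0 0 0 -1.5 0;0 0 0 -1.5 0")

```text
time_s: 11.9
position: [0.5027, -0.041, 0.0229]
tcp_rot: [[0.935, 0.356, 0.001], [0.356, -0.935, -0.0], [0.001, 0.001, -1.0]]
force: [-1.1, 0.3, 7.6]
opening: 0.007
grasp_force: 3.5
```

Request:
drive_tool(deltas="0 0 0 0 0;0 0 0 0 0;0 0 0 0 0;0 0 0 0 0;0 0 0 0 0;0 0 0 50 0;0 0 0 100 0;45 0 0 147 0;45 -30 -45 147 -0.1;45 -60 -90 147 -0.2;45 -75 -112 147 -0.206;45 -75 -112 147 -0.206")

```text
time_s: 13.1
position: [0.4253, -0.1555, 0.1692]
tcp_rot: [[0.988, 0.152, -0.001], [0.152, -0.988, -0.001], [-0.001, 0.0, -1.0]]
force: [-0.4, 0.7, -0.1]
opening: 0.376
grasp_force: 0.0
```

```bash
python3 - <<'E'
from look import *
T,S=snap(4)
print(bot.read_state()["position"])
print(scoop(T,S,(397,-333,9)),scoop(np.load("T0.npy"),np.load("S0.npy"),(397,-333,9)))
for n,i in(("top",T),("side",S)):
  m=near(n,red(i),(297,-349));v,u=np.nonzero(m);print(n,m.sum(),at(n,u.mean(),v.mean(),.094))
  w=np.array([at(n,a,b,.097) for a,b in zip(u,v)]);c=w-w.mean(0);e=np.linalg.eigh(c.T@c)[1][:,1];print(np.degrees(np.arctan(e[1]/e[0])),(c@e).min(),(c@e).max())
  if n=="top": crop(i,330,210,90,110,5,"pics/e1.png")
E
```

```text
[ 0.42683114 -0.15326277  0.16909675]
(array([ 397.2, -332.8,   10.1]), np.float64(0.459)) (array([ 397.2, -332.6,    9.4]), np.float64(0.665))
top 144 [ 296.9 -350.3]
6.66502140198547 -45.52924602645863 44.75843633500257
side 97 [ 295.6 -356.2]
7.524663113922239 -44.12440887236484 44.1862131049122
```

View pics/e1.png

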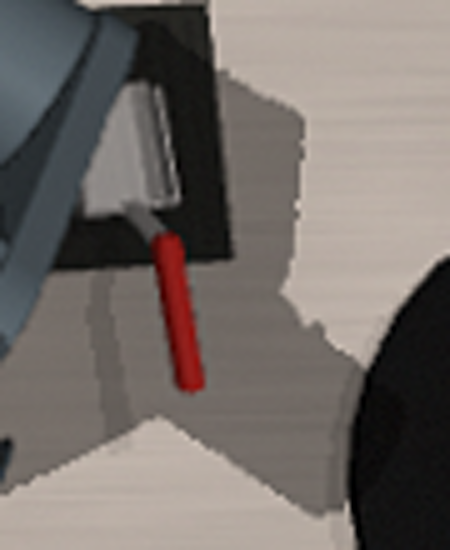

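The scoop hasn't moved; its handle is centred at crop (180,312), world (297,-349), yaw about 7.5°. Grasping it.

Request:
drive_tool(deltas="45 -30 -45 0 0;45 -60 -90 0 0;45 -90 -135 0 -0.022;45 -120 -180 0 -0.022;45 -130 -196 0 -0.022;45 -130 -196 0 -0.022;45 -130 -196 -40 -0.022;45 -130 -196 -75 -0.022;45 -130 -196 -90 -0.022;45 -130 -196 -94 -0.022;45 -130 -196 -94 -0.022;45 -130 -196 -94 -0.022")

```text
time_s: 14.4
position: [0.2982, -0.3488, 0.0758]
tcp_rot: [[0.991, 0.137, 0.001], [0.137, -0.991, -0.001], [0.001, 0.001, -1.0]]
force: [-0.3, -1.1, 0.7]
opening: 0.514
grasp_force: 0.0
```

Request:
drive_tool(deltas="6 0 0 0 0;6 0 0 0 0;6 0 0 0 0;6 0 0 0 0;6 0 0 0 0;6 0 0 0 0;6 0 0 0 0;6 0 0 0 0")

```text
time_s: 15.2
position: [0.2971, -0.349, 0.0753]
tcp_rot: [[0.991, 0.135, -0.0], [0.135, -0.991, -0.0], [-0.0, 0.0, -1.0]]
force: [-1.7, -0.1, 3.8]
opening: 0.181
grasp_force: 30.0
```

Request:
drive_tool(deltas="6 0 0 20 0;6 0 0 50 0;6 0 0 85 0;6 0 0 115 0;6 10 20 130 0;6 20 50 130 0.1;6 30 85 130 0.2;6 40 120 130 0.3;6 50 155 130 0.4;6 60 190 130 0.5;6 72 225 130 0.6;6 84 260 130 0.72")

```text
time_s: 16.4
position: [0.3809, -0.0871, 0.2048]
tcp_rot: [[0.652, 0.758, -0.001], [0.758, -0.652, 0.001], [-0.0, -0.001, -1.0]]
force: [1.1, -0.2, -0.4]
opening: 0.181
grasp_force: 30.0
```

Request:
drive_tool(deltas="6 12 35 0 0.1;6 24 70 0 0.2;6 36 105 0 0.3;6 48 140 0 0.4;6 58 170 0 0.5;6 64 190 0 0.56;6 66 200 0 0.566;6 66 202 0 0.566;6 66 202 0 0.566;6 66 202 0 0.566")

```text
time_s: 17.4
position: [0.4467, 0.1122, 0.205]
tcp_rot: [[0.15, 0.989, -0.001], [0.989, -0.15, -0.0], [-0.001, -0.001, -1.0]]
force: [-0.4, 0.5, -2.1]
opening: 0.183
grasp_force: 30.0
```

```bash
python3 - <<'E'
from look import *
T,S=snap(5)
s=bot.read_state();print(s["position"],s["tcp_rot"],s["force"],s["moment"])
for n,i in(("top",T),("side",S)):
    x,y=proj(n,[.455,0.22,.12])[0].astype(int);crop(i,max(x-65,0),max(y-60,0),130,120,3,f"/tmp/{n}.png")
cv2.imwrite("pics/e2.png",np.hstack([cv2.imread("/tmp/top.png"),cv2.imread("/tmp/side.png")]))
E
```

```text
[0.44698559 0.11220649 0.20512905] [[ 1.50220785e-01  9.88652411e-01 -3.55470750e-04]
 [ 9.88652439e-01 -1.50220866e-01 -2.14508809e-04]
 [-2.65473775e-04 -3.19213343e-04 -9.99999914e-01]] [-0.57353588  0.389625   -2.24429991] [-0.21234697  0.11660586 -0.01899563]
```

View pics/e2.png

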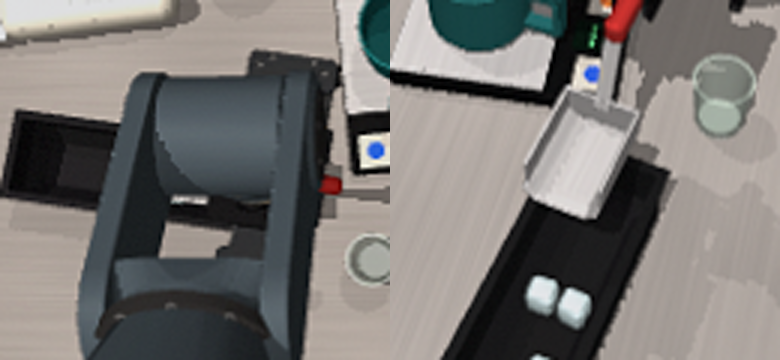

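The side view shows the bowl (right half, about (585,150)) over the right end of the trough, cubes ahead at (542,293), (574,305) and one below. I'll check the in-hand pitch against projected bowl corners.

```bash
cat >> look.py <<'E'
def bowl(k,tcp,yaw,dz,names=("side",),base="S"):
    """best pitch (deg, + nose down) by overlaying outline; prints predicted corners for pitches"""
def pts(tcp,yaw,pitch,n,seat=71.3):
    "tcp mm; returns pixel coords of lip floor L/R, rim front L/R, rim back L/R"
    P=np.array([[40,20.5,0],[40,-20.5,0],[40,30,34],[40,-30,34],[-40,30,34],[-40,-30,34]],float)-[-100,0,90]
    p=np.radians(pitch);a=np.radians(yaw)
    Ry=np.array([[np.cos(p),0,np.sin(p)],[0,1,0],[-np.sin(p),0,np.cos(p)]])
    Rz=np.array([[np.cos(a),-np.sin(a),0],[np.sin(a),np.cos(a),0],[0,0,1]])
    g=np.array(tcp)+[0,0,90-seat]
    return proj(n,((Rz@Ry@P.T).T+g)/1e3)
E
python3 - <<'E'
from look import *
x,y=proj("side",[.455,0.22,.12])[0].astype(int)
for p in(0,4,8):
    print(p,((pts((447,112.2,205.1),81.4,p,"side")-[x-65,y-60])*3+[390,0]).round(0).tolist())
E
```

```text
0 [[583.0, 213.0], [532.0, 192.0], [596.0, 192.0], [518.0, 162.0], [639.0, 106.0], [565.0, 79.0]]
4 [[587.0, 212.0], [536.0, 192.0], [598.0, 195.0], [521.0, 165.0], [641.0, 105.0], [567.0, 79.0]]
8 [[591.0, 211.0], [541.0, 191.0], [601.0, 196.0], [525.0, 167.0], [643.0, 103.0], [570.0, 77.0]]
```

Request:
drive_tool(deltas="6 0 0 -25 0;6 0 0 -55 0;6 0 0 -85 0;6 0 0 -105 0;6 0 0 -115 0;6 0 0 -118 0;6 0 0 -118 0")

```text
time_s: 18.2
position: [0.4476, 0.1129, 0.0873]
tcp_rot: [[0.149, 0.989, 0.0], [0.989, -0.149, -0.0], [0.0, 0.0, -1.0]]
force: [1.3, 0.5, -2.1]
opening: 0.184
grasp_force: 30.0
```

Request:
drive_tool(deltas="6 0 0.5 -4 0;6 0 1 -7 0;6 0 1 -9 0;6 0 1 -10.5 0;6 0 1 -10.5 0")

```text
time_s: 18.7
position: [0.4467, 0.1143, 0.0769]
tcp_rot: [[0.148, 0.989, -0.001], [0.989, -0.148, 0.0], [0.0, -0.001, -1.0]]
force: [-2.1, 0.5, 3.3]
opening: 0.183
grasp_force: 30.0
```

Request:
drive_tool(deltas="6 -1 0 0 0;6 -1.5 0 0 0;6 -1.5 0 0 0")

```text
time_s: 19.0
position: [0.4458, 0.1143, 0.0767]
tcp_rot: [[0.149, 0.989, 0.0], [0.989, -0.149, 0.0], [0.0, 0.0, -1.0]]
force: [-1.2, 0.3, 1.2]
opening: 0.174
grasp_force: 30.0
```

Request:
drive_tool(deltas="6 -0.5 5 0 0;6 1 15 0 0;6 2.5 25 0 0;6 4 35 0 0;6 5.5 45 0 0;6 5.5 45 0 0")

```text
time_s: 19.6
position: [0.4518, 0.1612, 0.0766]
tcp_rot: [[0.148, 0.989, 0.002], [0.989, -0.148, 0.002], [0.002, 0.001, -1.0]]
force: [0.3, 0.9, 0.7]
opening: 0.183
grasp_force: 30.0
```

Request:
drive_tool(deltas="6 1.5 10 0 0;6 3 20 0 0;6 4.5 30 0 0;6 6 40 0 0;6 7.5 50 0 0;6 7.5 50 0 0")

```text
time_s: 20.2
position: [0.4591, 0.2113, 0.0765]
tcp_rot: [[0.148, 0.989, 0.001], [0.989, -0.148, 0.002], [0.002, 0.001, -1.0]]
force: [-0.0, 2.1, 0.4]
opening: 0.176
grasp_force: 30.0
```

```bash
python3 - <<'E'
from look import *
T,S=snap(6)
s=bot.read_state();print(s["position"],s["force"])
crop(S,170,250,130,120,6,"pics/e3.png")
print((((pts((s["position"]*1000),81.4,0,"side"))-[170,250])*6).round(0).tolist())
a=np.array([.148,0,.989])
for ss in(122,138):
  print(ss,[((proj("side",[(474+ss*.148+t*.989)/1e3,(292+ss*.989-t*.148)/1e3,z])[0]-[170,250])*6).round(0).tolist() for t,z in((23,.004),(-23,.004))])
E
```

```text
[0.45891573 0.21051447 0.07640201] [1.4686361  2.37811257 0.51851666]
[[407.0, 564.0], [309.0, 520.0], [428.0, 537.0], [280.0, 472.0], [517.0, 348.0], [376.0, 290.0]]
122 [[215.0, 676.0], [329.0, 730.0]]
138 [[194.0, 718.0], [308.0, 773.0]]
```

View pics/e3.png

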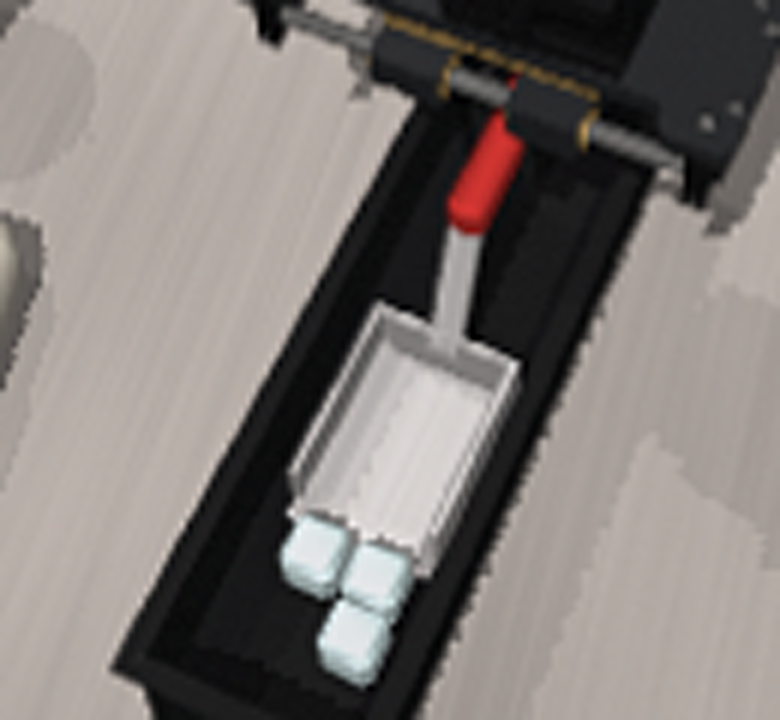

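All three cubes sit just ahead of the lip: (315,555), (377,580) and (355,640), with the trough end at about (270,700). I'll push on to the end, watching force.

Request:
drive_tool(deltas="6 1.5 10 0 0;6 3 20 0 0;6 4.5 30 0 0;6 4.5 30 0 0")

```text
time_s: 20.7
position: [0.4633, 0.24, 0.0766]
tcp_rot: [[0.148, 0.989, 0.0], [0.989, -0.148, 0.001], [0.001, 0.0, -1.0]]
force: [0.4, 1.7, 0.5]
opening: 0.182
grasp_force: 30.0
```

Request:
drive_tool(deltas="6 1 7 0 0;6 2 14 0 0;6 3 20 0 0;6 3 20 0 0")

```text
time_s: 21.1
position: [0.4661, 0.2594, 0.0766]
tcp_rot: [[0.149, 0.989, -0.0], [0.989, -0.149, 0.001], [0.001, -0.0, -1.0]]
force: [-0.1, 0.4, 1.1]
opening: 0.177
grasp_force: 30.0
```

```bash
python3 - <<'E'
from look import *
T,S=snap(7)
s=bot.read_state();print(s["position"],s["force"])
crop(S,170,280,120,100,6,"pics/e4.png")
E
```

```text
[0.46611108 0.25937054 0.07649839] [1.00471662 1.54605706 0.62605613]
```

View pics/e4.png

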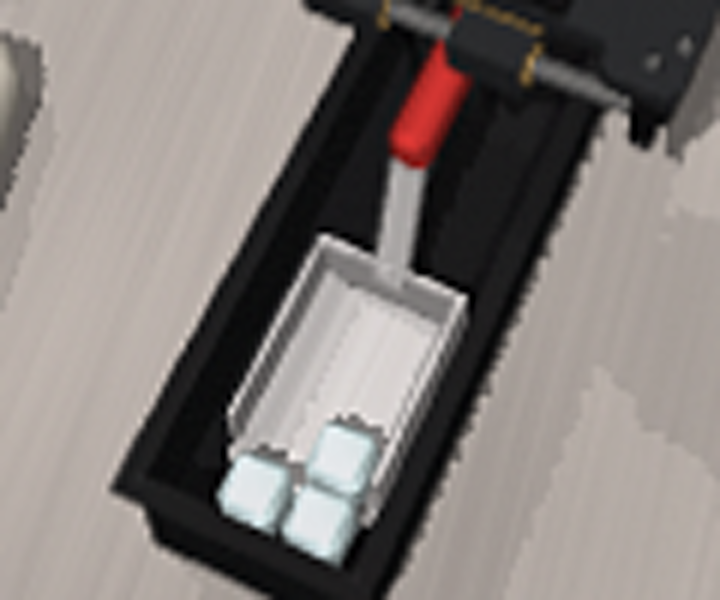

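One cube (343,458) is already in the bowl and the other two, (255,490) and (322,525), are going onto the lip. A little further.

Request:
drive_tool(deltas="6 0.7 5 0 0;6 1.4 9 0 0;6 2 12 0 0;6 2 12 0 0")

```text
time_s: 21.6
position: [0.4679, 0.2707, 0.0767]
tcp_rot: [[0.148, 0.989, -0.001], [0.989, -0.148, -0.001], [-0.001, -0.001, -1.0]]
force: [-0.4, -0.5, 2.9]
opening: 0.177
grasp_force: 30.0
```

Request:
drive_tool(deltas="6 0.4 3 0 0;6 0.4 3 0 0;6 0.4 3 0 0")

```text
time_s: 21.9
position: [0.4683, 0.2741, 0.0766]
tcp_rot: [[0.149, 0.989, -0.001], [0.989, -0.149, 0.0], [-0.0, -0.001, -1.0]]
force: [-0.8, -0.6, 3.4]
opening: 0.18
grasp_force: 30.0
```

```bash
python3 - <<'E'
from look import *
T,S=snap(8)
s=bot.read_state();print(s["position"],s["force"])
crop(S,170,280,120,100,6,"pics/e5.png")
E
```

```text
[0.46836687 0.27414692 0.07655013] [-1.37239082 -1.63612856  3.53712393]
```

View pics/e5.png

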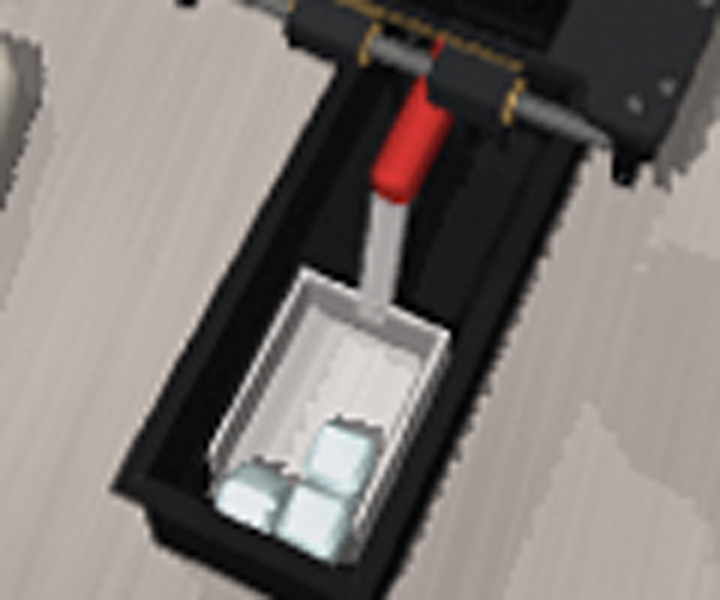

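The pictures show cube positions (343,455), (318,520) and a tilted one at (255,495) on the end slope. My picture allowance is used up, so from here I'll check numerically. Next: slide the lip up along the 45° end slope to take the cubes fully in, then lift.

Request:
drive_tool(deltas="6 0.3 2 3 0;6 0.7 5 6 0;6 1.2 8 9 0;6 1.6 11 12.5 0;6 1.8 12.5 16 0;6 1.8 12.5 16 0")

```text
time_s: 22.6
position: [0.4708, 0.2871, 0.0932]
tcp_rot: [[0.148, 0.989, 0.001], [0.989, -0.148, 0.001], [0.001, 0.001, -1.0]]
force: [0.7, 0.1, -1.7]
opening: 0.181
grasp_force: 30.0
```

Request:
drive_tool(deltas="6 0 0 5 0;6 0 0 12 0;6 0 0 22 0;6 0 0 35 0;6 0 0 48 0;6 0 0 60 0;6 0 0 68 0;6 0 0 72 0;6 0 0 72 0")

```text
time_s: 23.5
position: [0.4707, 0.2867, 0.1654]
tcp_rot: [[0.148, 0.989, 0.001], [0.989, -0.148, 0.0], [0.001, 0.001, -1.0]]
force: [0.5, -0.1, -2.9]
opening: 0.18
grasp_force: 30.0
```

```bash
cat >> look.py <<'E'
def ice(i): a=i.astype(int);return (a[...,0]>95)&(a[...,1]>=a[...,0]+5)&(a[...,2]>=a[...,0]+3)&(a[...,1]<a[...,0]+35)
def icerep(n,i,c,r):
    m=ice(i); M=np.zeros(m.shape,bool);x,y=np.round(c).astype(int);M[max(y-r,0):y+r,max(x-r,0):x+r]=1;m&=M
    k,l,st,cc=cv2.connectedComponentsWithStats(m.astype(np.uint8))
    return [(int(st[j,4]),cc[j].round(1).tolist()) for j in range(1,k) if st[j,4]>4]
E
python3 - <<'E'
from look import *
S0=np.load("S0.npy");print("S0",icerep("side",S0,(240,318),35))
S8=np.load("S8.npy");print("S8",icerep("side",S8,(220,360),35))
T,S=snap(9);s=bot.read_state();print(s["position"],s["force"],s["moment"])
q=pts(s["position"]*1000,81.4,0,"side");print(q.round(1).tolist());print(icerep("side",S,q.mean(0),50))
print(icerep("side",S,(217,358),14))
E
```

```text
S0 [(95, [240.3, 304.4]), (96, [250.9, 308.8]), (104, [240.1, 331.4])]
S8 [(269, [221.0, 361.5])]
[0.470071   0.28649624 0.16439833] [ 0.75404477  0.66894966 -2.9103007 ] [-0.29093639  0.07000683  0.05927242]
[[219.4, 361.9], [201.0, 353.2], [222.6, 357.5], [194.9, 344.4], [240.9, 320.4], [214.4, 309.0]]
[(360, [214.8, 350.1])]
[(280, [214.7, 351.9])]
```

Request:
drive_tool(deltas="6 5 32 3 0;6 9 62 6 0;6 13 88 9 0;6 16 109 12 0;6 18.5 125 15 0;6 20 136 18 0;6 21 143 21 0;6 21.5 147 24 0;6 22 148 27 0;6 22 148 30 0")

```text
time_s: 24.6
position: [0.4924, 0.4341, 0.1948]
tcp_rot: [[0.149, 0.989, -0.0], [0.989, -0.149, -0.001], [-0.001, -0.0, -1.0]]
force: [0.3, 0.8, -1.6]
opening: 0.18
grasp_force: 30.0
```

```bash
python3 - <<'E'
from look import *
T,S=snap(10);s=bot.read_state();print(s["position"],s["force"],s["moment"])
for n,i in(("side",S),("top",T)):
  q=pts(s["position"]*1000,81.4,0,n);print(n,q.round(1).tolist());print(icerep(n,i,q.mean(0),50))
print("left in trough?",icerep("side",S,(217,350),14), icerep("side",S,(235,320),40))
E
```

```text
[0.49269817 0.43417698 0.19531454] [ 0.49583998  0.27223297 -2.6040079 ] [-0.24551291  0.06066927  0.01724064]
side [[176.4, 439.1], [155.6, 427.5], [178.3, 437.3], [146.8, 419.8], [202.8, 388.3], [172.9, 373.2]]
[]
top [[60.0, 209.0], [62.9, 196.0], [53.5, 210.7], [57.8, 191.1], [78.2, 214.6], [82.4, 194.7]]
[]
left in trough? [] []
```

Request:
drive_tool(deltas="6 0 -3 0 0;6 0 -8 0 0;6 0 -16 0 0;6 0 -27 0 0;6 0 -41 0 0;6 0 -58 0 0;6 0 -78 0 0;6 0 -101 0 0;6 0 -126 0 0;6 0 -151 0 0;6 0 -176 0 0;6 0 -201 0 0")

```text
time_s: 25.9
position: [0.4921, 0.2314, 0.1949]
tcp_rot: [[0.149, 0.989, 0.0], [0.989, -0.149, -0.0], [-0.0, 0.0, -1.0]]
force: [0.5, -0.2, -2.0]
opening: 0.183
grasp_force: 30.0
```

Request:
drive_tool(deltas="6 0 -25 0 0;6 0 -50 0 0;6 0 -75 0 0;6 0 -100 0 0;6 2 -125 0 0;6 6 -150 0 0;6 12 -175 0 0;6 20 -200 0 0;6 30 -225 0 0;6 42 -250 0 0;6 54 -273 0 0;6 66 -293 0 0")

```text
time_s: 27.1
position: [0.5582, -0.0618, 0.195]
tcp_rot: [[0.15, 0.989, 0.001], [0.989, -0.15, -0.001], [-0.001, 0.001, -1.0]]
force: [-0.3, 0.9, -2.2]
opening: 0.181
grasp_force: 30.0
```

Request:
drive_tool(deltas="6 11 -15 0 0;6 21 -26 0 0;6 30 -32 0 0;6 36 -34 -1 0;6 40 -34 -2 0;6 40 -34 -2 0;6 40 -34 -2 0")

```text
time_s: 27.8
position: [0.5979, -0.0925, 0.1924]
tcp_rot: [[0.147, 0.989, -0.001], [0.989, -0.147, 0.0], [0.0, -0.001, -1.0]]
force: [-0.5, 0.1, -2.3]
opening: 0.184
grasp_force: 30.0
```

```bash
python3 - <<'E'
from look import *
T,S=snap(11);s=bot.read_state();print(s["position"],s["force"],s["moment"])
for n,i in(("side",S),("top",T)):
  q=pts(s["position"]*1000,81.4,0,n);print(n,q.round(1).tolist());print(icerep(n,i,q.mean(0),40))
print("trough",icerep("side",S,(235,320),60), icerep("top",T,(155,220),45))
print(fit(PITCH,{"side":near("side",teal(S),(613,15))},(613,15,173),win=60,zb=30))
E
```

```text
[ 0.59793081 -0.09268359  0.1925792 ] [ 0.31210848 -0.06374785 -1.26430625] [-0.2453344   0.0981615   0.00473088]
side [[219.4, 199.8], [205.6, 195.1], [221.8, 191.9], [201.1, 185.1], [235.6, 171.8], [215.7, 165.6]]
[(198, [217.6, 189.3])]
top [[231.0, 173.0], [233.0, 160.0], [229.7, 173.6], [232.7, 153.9], [256.7, 177.2], [259.5, 157.5]]
[(31, [276.2, 127.6]), (5, [227.8, 155.0]), (135, [241.8, 167.1]), (6, [214.3, 176.5])]
trough [] [(932, [131.0, 254.7]), (17, [174.9, 263.2])]
(array([605.6,  54.4, 167.1]), np.float64(0.834))
```

```bash
python3 - <<'E'
from look import *
for k in(3,10,11):
  for n,f in(("side","S"),("top","T")):
    i=np.load(f"{f}{k}.npy");m=near(n,teal(i),(614,15));v,u=np.nonzero(m);print(k,n,m.sum(),"u",u.min(),u.max(),"v",v.min(),v.max(),"cen",u.mean().round(1),v.mean().round(1))
E
```

```text
3 side 1478 u 197 248 v 182 223 cen 221.5 202.9
3 top 280 u 227 255 v 150 180 cen 236.7 162.7
10 side 337 u 206 235 v 202 227 cen 220.6 214.9
10 top 935 u 214 245 v 153 201 cen 229.4 174.7
11 side 1425 u 195 246 v 195 236 cen 219.9 216.3
11 top 612 u 214 237 v 153 199 cen 225.6 173.9
```

The pitcher has been knocked along +y. Refitting.

```bash
python3 - <<'E'
from look import *
T10=np.load("T10.npy");S11=np.load("S11.npy");T11=np.load("T11.npy")
mk=lambda n,i:near(n,teal(i),(610,50))
for m in({"top":mk("top",T10)},{"side":mk("side",S11)},{"top":mk("top",T10),"side":mk("side",S11)}):
    print(fit(PITCH,m,(607,52,170),win=60,zb=30))
E
```

```text
(array([606.6,  56.3, 170.9]), np.float64(0.93))
(array([605.7,  54. , 167.2]), np.float64(0.834))
(array([606. ,  55.5, 169.3]), np.float64(0.876))
```

Request:
drive_tool(deltas="6 -1 4 0 0;6 -2 10 -1 0;6 -4 17 -2 0;6 -6 25 -3 0;6 -7 32 -4 0;6 -8 37 -5 0;6 -8 40 -6 0;6 -8 40 -6 0;6 -8 40 -6 0")

```text
time_s: 28.8
position: [0.5906, -0.0535, 0.1867]
tcp_rot: [[0.148, 0.989, 0.0], [0.989, -0.148, -0.0], [-0.0, 0.0, -1.0]]
force: [-0.4, -0.0, -1.0]
opening: 0.182
grasp_force: 30.0
```

```bash
cat >> look.py <<'E'
def rep(k):
    T,S=snap(k);s=bot.read_state();p=s["position"]*1000;print(p.round(1),s["force"].round(1),s["moment"].round(2),s["time_s"])
    for n,i in(("side",S),("top",T)):
        q=pts(p,81.4,0,n);print(n,"lipL,R rimbackL,R",q[[0,1,4,5]].round(0).tolist(),icerep(n,i,q.mean(0),35))
E
python3 - <<'E'
from look import *
rep(12)
print("cup",at("top",297/1.5625,207/1.5625,.09),"jar",at("top",473/1.5625,190/1.5625,.11))
E
```

```text
[590.6 -53.7 186.7] [ 0.3 -0.5 -1.4] [-0.24  0.05 -0.06] 28.9
side lipL,R rimbackL,R [[217.0, 213.0], [203.0, 208.0], [234.0, 184.0], [214.0, 177.0]] [(208, [215.4, 201.9]), (5, [202.2, 208.0])]
top lipL,R rimbackL,R [[218.0, 176.0], [220.0, 163.0], [243.0, 180.0], [246.0, 161.0]] [(21, [257.4, 134.7]), (109, [224.3, 172.3]), (6, [214.3, 176.5])]
cup [740.6 182.3] jar [ 764.  -175.8]
```

Request:
drive_tool(deltas="6 -7 -47 0 0;6 -7 -47 0 0;6 -7 -47 0 0")

```text
time_s: 29.2
position: [0.5835, -0.1017, 0.1867]
tcp_rot: [[0.151, 0.988, 0.0], [0.988, -0.151, 0.0], [0.0, 0.0, -1.0]]
force: [-0.4, 1.2, -2.5]
opening: 0.177
grasp_force: 30.0
```

```bash
python3 -c "
from look import *
rep(13)"
```

```text
[ 583.3 -100.2  186.6] [ 0.2  0.4 -1.5] [-0.22  0.05 -0.01] 29.3
side lipL,R rimbackL,R [[226.0, 200.0], [212.0, 196.0], [242.0, 173.0], [222.0, 166.0]] [(57, [226.5, 190.1]), (71, [221.0, 211.8])]
top lipL,R rimbackL,R [[234.0, 178.0], [236.0, 165.0], [259.0, 182.0], [262.0, 163.0]] [(5, [227.8, 155.0]), (107, [247.8, 173.3]), (7, [214.3, 176.0]), (22, [226.4, 181.9]), (5, [223.4, 192.0])]
```

Request:
drive_tool(deltas="6 0.5 3 0 0;6 1.2 8 0 0;6 2.2 15 0 0;6 3.4 23 0 0;6 4.6 31 0 0;6 5.8 39 0 0;6 6.6 44 0 0;6 7 47 0 0;6 7 47 0 0;6 0 0 0 0;6 0 0 0 0;6 0 0 0 0")

```text
time_s: 30.5
position: [0.5834, -0.1017, 0.1867]
tcp_rot: [[0.151, 0.989, 0.0], [0.989, -0.151, 0.0], [0.0, 0.0, -1.0]]
force: [-0.7, 1.7, -1.2]
opening: 0.182
grasp_force: 30.0
```

```bash
python3 -c "
from look import *
rep(14)"
```

```text
[ 583.2 -100.2  186.6] [ 0.1  0.5 -1.4] [-0.2   0.11  0.06] 30.6
side lipL,R rimbackL,R [[226.0, 200.0], [212.0, 196.0], [242.0, 173.0], [222.0, 166.0]] [(113, [219.5, 210.8])]
top lipL,R rimbackL,R [[234.0, 178.0], [236.0, 165.0], [259.0, 183.0], [262.0, 163.0]] [(5, [227.8, 155.0]), (78, [249.3, 173.1]), (64, [232.5, 173.6]), (10, [214.9, 177.5]), (24, [226.3, 181.9]), (5, [223.4, 192.0])]
```

Request:
drive_tool(deltas="6 0.5 3 0 0;6 1.2 8 0 0;6 2.2 15 0 0;6 3.4 23 0 0;6 4.6 31 0 0;6 5.8 39 0 0;6 6.6 44 0 0;6 7 47 0 0;6 7 47 0 0;6 0 0 0 0;6 0 0 0 0;6 0 0 0 0")

```text
time_s: 31.8
position: [0.5834, -0.1017, 0.1867]
tcp_rot: [[0.151, 0.989, 0.0], [0.989, -0.151, 0.0], [0.0, 0.0, -1.0]]
force: [0.8, 0.2, -1.4]
opening: 0.18
grasp_force: 30.0
```

```bash
python3 -c "
from look import *
rep(15)
T0=np.load('T0.npy');S0=np.load('S0.npy')
print('empty scoop',icerep('top',T0,(355,240),30),icerep('side',S0,(315,150),25))
T=np.load('T15.npy')
print(T[166:182:2,232:262:3].tolist())
"
```

```text
[ 583.2 -100.2  186.6] [-1.1  0.1 -1.7] [-0.19  0.1   0.04] 31.9
side lipL,R rimbackL,R [[226.0, 200.0], [212.0, 196.0], [242.0, 173.0], [222.0, 166.0]] [(73, [221.0, 211.8]), (25, [211.0, 215.9])]
top lipL,R rimbackL,R [[234.0, 178.0], [236.0, 165.0], [259.0, 182.0], [262.0, 163.0]] [(53, [230.2, 169.3]), (78, [249.2, 173.3]), (10, [214.9, 177.5]), (5, [222.4, 183.0]), (19, [227.5, 182.4]), (5, [223.6, 192.0])]
empty scoop [] []
[[[160, 171, 171], [31, 122, 121], [171, 172, 167], [191, 185, 180], [194, 188, 183], [180, 174, 171], [93, 104, 110], [92, 104, 111], [83, 94, 101], [84, 96, 102]], [[160, 177, 174], [21, 71, 70], [219, 215, 210], [222, 218, 212], [225, 220, 217], [127, 131, 134], [96, 107, 115], [95, 107, 114], [57, 65, 69], [83, 94, 101]], [[179, 197, 195], [41, 81, 81], [240, 233, 231], [232, 228, 225], [234, 229, 226], [102, 113, 120], [100, 112, 119], [99, 110, 118], [40, 45, 49], [82, 92, 99]], [[143, 155, 154], [25, 71, 71], [239, 234, 230], [234, 229, 226], [242, 237, 234], [101, 115, 122], [102, 114, 120], [103, 115, 123], [43, 47, 51], [92, 102, 111]], [[18, 64, 64], [22, 113, 113], [238, 233, 229], [234, 230, 227], [223, 216, 212], [104, 116, 125], [105, 117, 123], [93, 104, 113], [48, 50, 52], [53, 52, 51]], [[38, 133, 131], [21, 116, 116], [237, 232, 229], [233, 229, 226], [164, 164, 165], [102, 115, 121], [106, 118, 125], [48, 48, 47], [47, 45, 43], [49, 47, 45]], [[39, 132, 131], [64, 145, 144], [239, 234, 231], [236, 231, 228], [102, 113, 118], [98, 111, 119], [77, 84, 89], [50, 46, 46], [51, 50, 47], [53, 52, 50]], [[39, 134, 132], [94, 129, 126], [216, 208, 203], [235, 229, 225], [91, 103, 111], [96, 107, 116], [50, 48, 46], [53, 48, 48], [34, 38, 41], [49, 56, 59]]]
```

Request:
drive_tool(deltas="6 -4 -20 5 0;6 -15 -45 10 -0.08;6 -35 -70 15 -0.2;6 -60 -95 18 -0.33;6 -88 -120 18 -0.46;6 -116 -145 18 -0.6;6 -144 -168 18 -0.74;6 -172 -188 18 -0.88;6 -200 -206 18 -1.02;6 -228 -222 18 -1.16;6 -252 -234 18 -1.28;6 -268 -240 18 -1.332")

```text
time_s: 33.1
position: [0.3144, -0.3407, 0.2048]
tcp_rot: [[0.996, 0.086, -0.0], [0.086, -0.996, -0.0], [-0.0, 0.0, -1.0]]
force: [0.8, -0.1, -1.9]
opening: 0.183
grasp_force: 30.0
```

Request:
drive_tool(deltas="6 -8 -3 0 0;6 -8 -3 0 0;6 -8 -3 0 0")

```text
time_s: 33.4
position: [0.3081, -0.343, 0.2048]
tcp_rot: [[0.996, 0.091, 0.001], [0.091, -0.996, 0.0], [0.001, -0.0, -1.0]]
force: [1.0, 0.5, -1.3]
opening: 0.182
grasp_force: 30.0
```

```bash
python3 - <<'E'
from look import *
T,S=snap(16);s=bot.read_state();print((s["position"]*1000).round(1),s["tcp_rot"][:,1].round(3),s["force"].round(1))
mk=lambda n,i:near(n,teal(i),(606,55))
print(fit(PITCH,{"top":mk("top",T),"side":mk("side",S)},(606,55,170),win=60,zb=30))
for n,i in(("top",T),("side",S)): 
    print(n,"pitcher",icerep(n,i,proj(n,[.606,.056,.06])[0],22),"trough",icerep(n,i,proj(n,[.474,.292,.01])[0],50))
    yaw=np.degrees(np.arctan2(s["tcp_rot"][1,1],s["tcp_rot"][0,1]))+90
    for pt in(0,5):print(pts(s["position"]*1000,yaw,pt,n)[[0,1,4,5]].round(1).tolist())
E
```

```text
[ 308.3 -342.9  204.7] [ 0.091 -0.996 -0.   ] [-0.6  0.3 -1.7]
(array([605.6,  55.4, 169.3]), np.float64(0.914))
top pitcher [(6, [218.5, 161.5]), (51, [230.0, 169.2]), (30, [239.4, 176.2]), (9, [215.0, 178.0]), (6, [222.7, 183.3]), (23, [227.3, 182.3]), (5, [223.6, 192.0])] trough []
[[353.1, 221.4], [366.7, 219.9], [357.0, 249.0], [377.7, 246.5]]
[[352.5, 224.6], [366.0, 223.1], [356.8, 250.8], [377.4, 248.4]]
side pitcher [(71, [221.1, 211.8]), (28, [210.9, 215.9])] trough []
[[303.0, 124.1], [304.2, 116.4], [330.3, 119.7], [331.1, 108.3]]
[[305.3, 127.5], [306.5, 119.7], [331.7, 121.2], [332.5, 109.8]]
```

```bash
python3 - <<'E'
from look import *
T=np.load("T16.npy")
for v in range(158,190): print(v,''.join('.' if r<80 else 'abcdefghijk'[min(10,(r-80)//15)] for r in T[v,212:248,0].astype(int)))
E
```

```text
158 gggggggdeijgdb..........eiiiiiiiiiii
159 gggggggddeb..............bhiiiiijiji
160 gggggggdb..................hjfdddddd
161 gggggghc....................eedddccc
162 gggggfb......................cdddddd
163 gggggd........................cddddd
164 gggge..........................cdddc
165 gggfa..........................cdddd
166 gggd.............fgedb..........cddd
167 ggfa...........fhiifeea.........cddd
168 ggc...........ehiihfdea..........cdd
169 ggc...........chiihfeda..........cdd
170 ggc...........agiiigfeb..........cdd
171 ggc...........ahihhgffc..........cdd
172 gfa...........aggeeddda...cdb....acd
173 gea.............ba.......gjiijga.acd
174 ggc.....................ahjjjjhb..cd
175 ggc.....................bhjjjjga..cd
176 ggc.....................eijjiifa..cd
177 ggd.....................ghiiiie...cd
178 gggc....................cffffgc...cd
179 gggd.......................bcb...acd
180 ggggb......abfgid................acd
181 ggggc.....dijiiigb...............cdd
182 ggggfb....fjjjiihb...............cdd
183 ggfffc....cijjjjhc..............cddd
184 ggffffb....hjjjjgb..............cddd
185 gfffffc....eijjjgb.............cdddd
186 gffffffc......acc.............bddddd
187 gfffffffc.....................bddddd
188 fffffffffc..................bcdddddd
189 ffffffffffb................bcccddddd
```

The pixel map shows exactly three cubes inside the pitcher. Laying the scoop on the mat.

Request:
drive_tool(deltas="6 -1 -1.5 -30 0;6 -1 -1.5 -65 0;6 -1 -1.5 -95 0;6 -1 -1.5 -115 0;6 -1 -1.5 -122 0;6 -1 -1.5 -126 0;6 -1 -1.5 -128 0;6 -1 -1.5 -129 0;6 -1 -1.5 -129 0")

```text
time_s: 34.4
position: [0.3067, -0.3452, 0.0764]
tcp_rot: [[0.996, 0.09, 0.001], [0.09, -0.996, -0.001], [0.001, 0.001, -1.0]]
force: [-1.3, 1.0, 1.9]
opening: 0.176
grasp_force: 30.0
```

Request:
drive_tool(deltas="6 0 0 -0.7 0;6 0 0 -0.7 0;30 0 0 -0.5 0;45 0 0 0 0;45 0 0 0 0;45 0 0 0 0;45 0 0 30 0;45 0 0 70 0;45 0 0 100 0;45 40 40 100 0;45 70 80 100 -0.1;45 100 120 100 -0.2")

```text
time_s: 35.6
position: [0.4035, -0.2295, 0.1761]
tcp_rot: [[0.993, -0.116, 0.001], [-0.116, -0.993, -0.001], [0.001, 0.001, -1.0]]
force: [0.6, -0.1, -0.1]
opening: 0.515
grasp_force: 0.0
```

Request:
drive_tool(deltas="45 30 60 0 0;45 60 120 0 -0.077;45 90 180 0 -0.077;45 120 240 0 -0.077;45 132 293 0 -0.077;45 132 293 0 -0.077;45 132 293 0 -0.077;45 132 293 0 -0.077")

```text
time_s: 36.4
position: [0.5353, 0.066, 0.1755]
tcp_rot: [[0.983, -0.181, 0.001], [-0.181, -0.983, 0.001], [0.001, -0.001, -1.0]]
force: [-0.1, -0.7, 0.4]
opening: 0.517
grasp_force: 0.0
```

```bash
python3 - <<'E'
from look import *
T,S=snap(17);s=bot.read_state();print((s["position"]*1000).round(1),s["tcp_rot"][:,1].round(3),s["force"].round(1))
print("scoop",scoop(T,S,(406,-335,5)))
for n,i in(("top",T),("side",S)):
  m=near(n,red(i),(307,-344));v,u=np.nonzero(m);print(n,m.sum(),at(n,u.mean(),v.mean(),.1))
print(fit(PITCH,{"side":near("side",teal(S),(606,55))},(606,55,170),win=60,zb=30))
E
```

```text
[534.   63.2 175.3] [-0.185 -0.983  0.001] [ 0.3 -0.6 -0.2]
scoop (array([ 406.1, -334.7,    6.9]), np.float64(0.592))
top 173 [ 308.3 -344.6]
side 139 [ 312.9 -340.3]
(array([605.5,  54.2, 167.3]), np.float64(0.841))
```

Request:
drive_tool(deltas="45 5 4.8 0 0;45 5 4.8 0 0;45 5 4.8 -40 0;45 5 4.8 -80 0;45 5 4.8 -100 0;45 5 4.8 -106 0;45 5 4.8 -106 0;45 5 4.8 -106 0")

```text
time_s: 37.3
position: [0.5405, 0.0672, 0.0707]
tcp_rot: [[0.982, -0.187, 0.002], [-0.187, -0.982, -0.0], [0.002, -0.0, -1.0]]
force: [-0.1, 0.3, -0.6]
opening: 0.52
grasp_force: 0.0
```

Request:
drive_tool(deltas="5 0 0 0 0;5 0 0 0 0;5 0 0 0 0;5 0 0 0 0;5 0 0 0 0;5 0 0 0 0;5 0 0 0 0;5 0 0 0 0")

```text
time_s: 38.1
position: [0.5397, 0.0678, 0.0699]
tcp_rot: [[0.983, -0.186, 0.0], [-0.186, -0.983, 0.0], [0.0, -0.0, -1.0]]
force: [-0.5, 1.2, 3.3]
opening: 0.159
grasp_force: 29.9
```

Request:
drive_tool(deltas="5 0 0 5 0;5 0 0 10 0;5 1 -5 12 0;5 3 -14 12 0;5 5 -24 12 0;5 7 -33 12 0;5 8 -39 12 0;5 8 -41 12 0;5 8 -41 12 0;5 8 -41 6 0;5 8 -41 2 0;5 8 -41 0.5 0")

```text
time_s: 39.3
position: [0.5466, 0.0272, 0.0698]
tcp_rot: [[0.983, -0.186, -0.002], [-0.186, -0.983, 0.0], [-0.002, 0.0, -1.0]]
force: [-4.0, 1.1, 10.7]
opening: 0.153
grasp_force: 29.9
```

Request:
drive_tool(deltas="5 0 0 -0.7 0;5 0 0 -1 0;5 0 0 -1 0")

```text
time_s: 39.6
position: [0.5466, 0.0272, 0.0699]
tcp_rot: [[0.983, -0.185, -0.001], [-0.185, -0.983, 0.0], [-0.001, 0.0, -1.0]]
force: [-3.6, 0.9, 5.6]
opening: 0.153
grasp_force: 29.9
```

Seated. Release, retreat and check.

Request:
drive_tool(deltas="25 0 0 0 0;40 0 0 0 0;40 0 0 0 0;40 0 0 0 0;40 0 0 25 0;40 0 0 60 0;0 0 0 70 0;0 -20 -35 70 0.2;0 -43 -68 70 0.4;0 -43 -68 70 0.54;0 -43 -68 70 0.54;0 -43 -68 70 0.54")

```text
time_s: 40.8
position: [0.5041, -0.0416, 0.1387]
tcp_rot: [[0.939, 0.344, -0.001], [0.344, -0.939, 0.0], [-0.001, -0.0, -1.0]]
force: [0.9, -1.1, 0.4]
opening: 0.034
grasp_force: 0.0
```

```bash
python3 - <<'E'
from look import *
T,S=snap(18);s=bot.read_state();print((s["position"]*1000).round(1),s["tcp_rot"][:,1].round(3),s["force"].round(1))
print(fit(PITCH,{"side":near("side",teal(S),(613,15))},(613,15,170),win=60,zb=30))
print(icerep("side",S,proj("side",[.613,.015,.06])[0],22))
E
```

```text
[504.4 -41.2 138.8] [ 0.344 -0.939 -0.   ] [-0.1  0.5 -0.2]
(array([612.4,  12.6, 167.1]), np.float64(0.903))
[(71, [223.7, 200.6]), (23, [213.3, 204.2])]
```

Request:
drive_tool(deltas="0 -2 0 -40 0;0 -2 0 -80 0;0 -2 0 -105 0;0 -2 0 -111 0;0 -2 0 -111 0;0 -2 0 -113 0;0 -2 0 -114 0;0 -2 0 -114 0")

```text
time_s: 41.7
position: [0.5033, -0.0415, 0.0262]
tcp_rot: [[0.938, 0.345, 0.002], [0.345, -0.938, -0.001], [0.002, 0.001, -1.0]]
force: [-0.0, -0.4, -0.7]
opening: 0.008
grasp_force: 0.0
```

Request:
drive_tool(deltas="0 0 0 -0.8 0;0 0 0 -1.2 0;0 0 0 -1.7 0;0 0 0 -1.7 0")

```text
time_s: 42.1
position: [0.5027, -0.0414, 0.0237]
tcp_rot: [[0.938, 0.345, 0.001], [0.345, -0.938, -0.0], [0.001, 0.0, -1.0]]
force: [-0.6, -0.0, 2.7]
opening: 0.009
grasp_force: 1.4
```

Request:
drive_tool(deltas="0 0 0 -0.5 0;0 0 0 -0.9 0;0 0 0 -0.9 0;0 0 0 -0.9 0;0 0 0 -0.9 0")

```text
time_s: 42.6
position: [0.5028, -0.0414, 0.023]
tcp_rot: [[0.938, 0.345, 0.001], [0.345, -0.938, -0.0], [0.001, 0.0, -1.0]]
force: [0.7, 0.0, 6.1]
opening: 0.009
grasp_force: 2.9
```

Request:
drive_tool(deltas="0 0 0 -0.2 0;0 0 0 -0.2 0;0 0 0 -0.2 0;0 0 0 -0.2 0")

```text
time_s: 43.0
position: [0.5028, -0.0414, 0.0229]
tcp_rot: [[0.938, 0.346, 0.001], [0.346, -0.938, -0.0], [0.001, 0.001, -1.0]]
force: [0.1, 0.4, 7.3]
opening: 0.003
grasp_force: 3.6
```

Request:
drive_tool(deltas="0 0 0 30 0;0 0 0 75 0;0 0 0 120 0;0 0 0 165 0;0 -40 0 190 0;0 -80 0 190 0;0 -80 0 190 0;0 -80 0 190 0")

```text
time_s: 43.8
position: [0.4217, -0.0411, 0.2124]
tcp_rot: [[0.939, 0.345, 0.0], [0.345, -0.939, 0.0], [0.0, -0.0, -1.0]]
force: [0.3, 1.1, 0.1]
opening: 0.005
grasp_force: 0.0
```

```bash
python3 - <<'E'
from look import *
T,S=snap(19)
mk=lambda n,i:near(n,teal(i),(613,15))
print(fit(PITCH,{"side":mk("side",S)},(613,15,170),win=60,zb=30),pitcher(T,S,(613,15,170),30))
print("scoop",scoop(T,S,(406,-335,5)))
print(icerep("side",S,proj("side",[.613,.015,.06])[0],22))
E
```

```text
(array([612.3,  12.5, 166.9]), np.float64(0.903)) (array([612.7,  14.3, 168.2]), np.float64(0.903))
scoop (array([ 405.7, -335.4,    6.4]), np.float64(0.67))
[(69, [223.6, 200.5]), (25, [213.5, 204.3])]
```

```bash
python3 -c "
from rig import bot
print(bot.hand_in())"
```

```text
the job is handed in; nothing more can be done
None
```

I handed the job in at about 44 s of the 210 s: scale switched on, pitcher (knocked aside mid-run, then re-centred) standing mid-plate with all 3 ice cubes, scoop laid back mid-mat, and tare pressed again last; pad presses were judged by force (about 7–10 N), since I couldn't read the display.

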